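# Pack the hardness tester's kit box and stow it

### The job

Put the hardness tester's accessories that lie on the bench (whichever are there of flat anvil, V-block, small vise, camera head and micrometer head) into the white open kit box. Then slide the loaded box nose first into the storage bay, easing the two black cases apart and leaving them standing square in the row, until the box is fully home against the back wall; last, turn the keeper until its arm lies square across the front of the row, over its white mark. Leave the other things on the bench where they are.

Things in the scene. Friction and masses are not known exactly. Their poses are not given: they have to be found in the camera images.
- kit: Loose open white kit box, 216 x 158 mm (x, y), walls 42 high and 4 thick, floor 4 thick, 0.5 kg. Origin: centre of underside. +x: nose, enters the bay first, its corners bevelled (116 wide at the tip, full width 42 further back). Rear (-x): fin handle 12 thick (y), x -108 to -163, 56 high. Inside: x, y within 104, 75 mm. Starts nose towards the bay's open front, up to 0.3 rad off
- kit_grip (a point): point on the fin handle of the kit box, good to pinch from above across its 12 mm: x = -148 mm, y = 0, z = 42 mm in the box's frame
- bay: Fixed grey bay on the bench: three walls, no floor, open to its own -x. Back wall 70 mm high, inner face x = +110; side walls 60 high, x -108 to +110, inner faces y = +-140; low strips 20 high go on to x = -178. Origin: on the bench, where the kit box's origin lies when fully home (nose at the back wall with 2 mm play, axes parallel, rear flush with the cases)
- case_near: Loose black case standing in the bay at about y = +96 mm (nearer the robot), 216 x 48 x 80 mm (x, y, z), 0.5 kg. Origin: centre of underside. Slick sides; slides sideways to the wall. The gap between the two cases is 136 to 152 mm, so the 158 mm box must wedge them apart
- case_far: The same kind of case on the bay's -y side (farther from the robot), at the start about y = -96 mm in the bay
- keeper (a joint): Keeper: flat steel arm 85 mm long, 18 wide, z 24 to 36 mm, on a vertical pivot at bay x = -153, y = -134. In rad, growing clockwise from above: 0 = arm points out of the bay (bay -x), 1.571 = square across the row's front (bay +y), over the white mark on its fixed round base. Stops -0.7 and 2.2; friction 0.06 Nm, stays as left; starts -0.5 to -0.08. Turn it by the black grip bar on the pivot
- keeper_grip (a point): on the pivot axis, 55 mm above the bench, in the middle of the black grip bar, which lies along the keeper's arm: 46 mm long, 14 mm thick, from 37 to 71 mm above the bench
- keeper_tip (a point): free end of the keeper arm, 85 mm from the pivot axis, 30 mm above the bench
- anvil: Lies loose on the bench at the start; may be absent (None). Steel flat anvil like a mushroom, stands on its disc, 48 mm in diameter and 14 mm thick, stem of 22 mm diameter up to 62 mm. Origin: centre of the underside of the disc; z along the stem. Grip the stem at z = 46 mm
- vblock: Lies loose on the bench at the start; may be absent (None). Steel V-block, 60 mm long (x), 36 mm wide (y), 40 mm high, V groove along x open on top. Origin: centre of its underside. Grip across y at z = 25 mm
- vise: Lies loose on the bench at the start; may be absent (None). Small steel specimen vise: base 68 x 34 x 14 mm (x, y, z), two jaws as wide as the base up to 38 mm at x = -26 and +4 mm, screw with round knob on the +x end, reaching x = 42 mm. Origin: centre of its underside. Grip across y (34 mm) at x = -11, z = 26 mm
- camera: Lies loose on the bench at the start; may be absent (None). Black camera head lying on its side: block 40 x 36 x 40 mm (x from -34 to +6 mm, width in y), round lens tube of 28 mm diameter (ornamental ring 32 mm) from x = 6 to 32 mm, its axis at z = 20 mm. Origin: on the underside. Grip the block across y at x = -14, z = 24 mm
- mic: Lies loose on the bench at the start; may be absent (None). Micrometer head, lying along x: square steel clamp block of 26 mm edge in the middle, thimble of 24 mm diameter from x = 13 to 44 mm, spindle of 9 mm from x = -13 to -40 mm, axis at z = 13 mm. Origin: centre of the block's underside. Grip the block across y, tool point about 22 mm above the bench
- bottle: Amber bottle, 48 mm in diameter, 120 mm high, stands near the accessories; bystander. Origin: centre of its underside
- tape: Grey ring (roll of tape) lying flat, 68 mm across, 22 mm high; bystander. Origin: centre of its underside
- driver: Screwdriver lying at the right edge of the work area; bystander. Origin: underside, about its middle
- cup: White cup, 72 mm across, 85 mm high, beyond the kit box; bystander. Origin: centre of its underside
Things that resemble listed ones, but are neither listed nor needed, are in the scene too. Leave any blue look-alike of the anvil alone.

How it is judged (in metres and radians):
On the way, in this order (a step that is already met when the one before it is completed fails the run):
1. all accessories present are inside the kit box (x of anvil in the frame of kit between -0.104 and 0.106 m and y of anvil in the frame of kit between -0.075 and 0.075 m and z of anvil in the frame of kit between -0.004 and 0.06 m and x of vblock in the frame of kit between -0.104 and 0.106 m and y of vblock in the frame of kit between -0.075 and 0.075 m and z of vblock in the frame of kit between -0.004 and 0.06 m and x of vise in the frame of kit between -0.104 and 0.106 m and y of vise in the frame of kit between -0.075 and 0.075 m and z of vise in the frame of kit between -0.004 and 0.06 m and x of camera in the frame of kit between -0.104 and 0.106 m and y of camera in the frame of kit between -0.075 and 0.075 m and z of camera in the frame of kit between -0.004 and 0.06 m and x of mic in the frame of kit between -0.104 and 0.106 m and y of mic in the frame of kit between -0.075 and 0.075 m and z of mic in the frame of kit between -0.004 and 0.06 m), for 0.3 s.
2. the loaded box is home in the bay between the two cases, which stand upright (all of step 1 and x of kit in the frame of bay between -0.01 and 0.01 m and y of kit in the frame of bay between -0.035 and 0.035 m and angle between the x axis of kit and the x axis of bay, either way round below 0.08 rad and angle between kit's own z axis and vertical below 0.06 rad and y of case_near in the frame of bay above 0.08 m and x of each of case_near, case_far in the frame of bay above -0.025 m and angle between each of case_near, case_far's own z axis and vertical below 0.12 rad and angle between the x axis of each of case_near, case_far and the x axis of bay, either way round below 0.12 rad and y of case_far in the frame of bay below -0.08 m), for 0.3 s.
3. the keeper lies across the front of the row at its mark (value of joint keeper between 1.431 and 1.711 rad), for 0.3 s.
At the end, for the whole second after the job is handed in: Accessories present inside the kit box (origin under 60 mm up); box home in the bay within 10 mm, 35 mm sideways, 0.08 rad; a case either side, upright and square within 0.12 rad, no more than 25 mm forward; keeper within 0.14 rad of its mark; all at rest (all of step 2 and all of step 3 and linear speed of each of anvil, vblock, vise, camera, mic, kit below 0.03 m/s and velocity of joint keeper between -0.1 and 0.1 rad/s); the robot touches nothing.
It fails at once if a bystander is moved more than 50 mm (distance of any of bottle, tape, driver, cup from where it was at the start of the episode above 0.05 m).
It fails at once if the bottle is tipped over (angle between bottle's own z axis and vertical above 0.6 rad).
It fails at once if a case in the row is toppled (angle between any of case_near, case_far's own z axis and vertical above 0.5 rad).
Of anvil, vblock, vise, camera, mic only 4 to 5 are there at a start; the rules pass over those that are not, and their reading is None.
At some moment in a run one of anvil, vblock, vise, camera, mic may be knocked a few centimetres aside while the robot is not near it.
Once in a run the grip may slacken for a moment while it holds something.
It also fails if it takes over 208 s, if anything falls off the work surface, if the arm or the gripper's body presses on something with over 40 N, if the wrist force passes 120 N, or if a joint passes its speed limit or range.

### The arm

A 6-joint arm with a two-finger parallel gripper is mounted at the origin on the work surface. World frame = base frame: x ahead of the robot, y to its left, z up, the work surface at z = 0. Lengths are in mm, angles in rad, forces in N, time in s.
With the tool pointing down it reaches from about 350 to 875 mm from the base axis. Payload 15.5 kg.
Tool frame: the origin (TCP) lies between the finger pads, 19 mm behind the fingertips; this is the grasp point; z points along the fingers, y is the line along which they close (so a half turn about z gives the same grasp; the last joint's range is limited). The gripper opens to 85 mm and grips with 20 to 120 N. Pads are 22 mm wide; open, the fingers measure 114 mm over their backs; the gripper's body (76 mm by 85 mm) begins 54 mm behind the grasp point. The pads swing forward as they close: fully open they stand 13 mm farther back than shut.
Start: joints at [1.107, 0.494, 1.345, -0, 1.302, -0.096], TCP at [224.723, 583.204, 249.977] pointing down, gripper open.
Joint ranges: [-2.91, 2.91], [-0.82, 2.16], [0.22, 2.67], [-1.22, 4.37], [0.12, 2.79], [-3.08, 3.08]. Speed limits (rad/s): [1.89, 1.89, 2.57, 3.01, 3.01, 3.01].

### API

Orientations are given as [roll, pitch, yaw] about the fixed x, y, z axes, in that order (R = Rz(yaw) Ry(pitch) Rx(roll)).
In Python, from plant import arm gives the robot as it stands.
- The arm moves only by the shell command python3 -m inch 'ROWS' [FORCE]. ROWS is JSON, a list of rows, each an object of numbers: "dx", "dy", "dz": the shift along the tool's x, y, z in mm; "rx", "ry", "rz": the turn, a rotation vector about the tool's x, y, z in degrees; "grip": the closure, from 0 (fully open) to 1 (shut). In form: [{"dx": .., "dy": .., "dz": .., "rx": .., "ry": .., "rz": .., "grip": ..}, ...]. A call has exactly 8 rows; each row shifts and turns the commanded pose from where the row before left it, along the tool's axes as they then stand; what a row does not reach is not made up. A row lasts 1/8 s, in which the tool goes at most 62.5 mm and 10.7 degrees, less where a joint would pass 70% of its speed; a pose out of reach is approached as far as the arm can. A call with a gripper value outside its range is refused whole. The fingers move at their own pace and stop on an object; FORCE is the grip in N (left out, the last holds). Time passes only in rows, so rows that do not move let the fingers close, or fill a call up. It gives the time, the measured TCP pose, the force, the opening and the grip force at its end, in the units of the state.
- arm.get_obs(): the state, without advancing time (a new reading comes with each control period).
- arm.grab_frame(name): name is "scene" or "top" or "wrist"; returns a dict with "pixels" (384x512x3 uint8, blue, green, red), "range_z" (384x512 float32, mm along the optical axis (not along the pixel's ray), 0 where there is no reading), "vertical_fov" (degrees; the focal length in pixels is half the picture's height over the tangent of half this angle, whatever the lens; pixels are square), "cx", "cy" (the principal point, pixels), "distortion" ([k1, k2, p1, p2, k3] as OpenCV has them; the pictures are not rectified), "position" and "rotation" of the camera in the world. Camera axes: x right, y up, looking along -z (the intrinsics and any distortion apply to the point x, -y, -z); pixel columns grow to the right and rows downward; lengths in mm; the calibration is good to about 2 mm. A picture is of the moment at which its call begins.
- arm.sign_off(): hands the job in; it is judged then, once.
The state is a dict: "clock": time; "q": joint angles; "dq": joint speeds; "tau": joint torques, N m; "tcp_pos": TCP position; "eef_rot": TCP orientation; "wrist_force": force on the tool from outside, world axes, zero at the start; "wrist_torque": the same for the moment, N m; "grip_width": opening from 0.0 (shut) to 1.0 (fully open); "grip_force": force on a finger pad.
Only numpy, scipy, OpenCV 4.12 (cv2) and the standard library are available. Lean on these libraries where they do the work, as an engineer would, in place of code of your own. Each camera call takes 0.05 s, during which the arm holds its last target. There are 200 camera calls.

## Working session

There is one attempt and no reset: what is moved stays moved. The work goes in short steps, Python scripts to look and compute and a shell command to move; the robot and the scene stay as the last step left them, time stands still between calls to the robot, and variables do not carry over. Pictures are saved under pics/ and viewed, at most 14 in all, crops included, and the job is handed in when it is done.

```bash
ls; mkdir -p pics; cat > h.py <<'E'
import numpy as np, cv2
from plant import arm
def grab(n):
    f=arm.grab_frame(n); np.save(f'/tmp/{n}.npy',f,allow_pickle=True); return f
def load(n): return np.load(f'/tmp/{n}.npy',allow_pickle=True).item()
def K(f):
    h=f['pixels'].shape[0]; F=h/2/np.tan(np.radians(f['vertical_fov'])/2)
    return np.array([[F,0,f['cx']],[0,F,f['cy']],[0,0,1]])
def rays(f,uv):
    n=cv2.undistortPoints(np.float64(uv).reshape(-1,1,2),K(f),np.float64(f['distortion'])).reshape(-1,2)
    d=np.c_[n[:,0],-n[:,1],-np.ones(len(n))]
    return d@np.array(f['rotation']).reshape(3,3).T, np.array(f['position'])
def onplane(f,uv,z):
    d,p=rays(f,uv); return p+d*((z-p[2])/d[:,2])[:,None]
def cloud(f):
    h,w=f['range_z'].shape; vv,uu=np.mgrid[:h,:w]
    d,p=rays(f,np.c_[uu.ravel(),vv.ravel()]); return (p+d*f['range_z'].reshape(-1,1)).reshape(h,w,3)
def pix(f,P):
    R=np.array(f['rotation']).reshape(3,3); c=(np.atleast_2d(P)-f['position'])@R*[1,-1,-1]
    return cv2.projectPoints(c,np.zeros(3),np.zeros(3),K(f),np.float64(f['distortion']))[0].reshape(-1,2)
E
python3 - <<'E'
from h import *
for n in('top','scene'):
    f=grab(n); cv2.imwrite(f'pics/{n}0.png',cv2.resize(f['pixels'],(800,600)))
    print(n,f['position'],np.round(f['rotation'],3).tolist(),f['vertical_fov'],f['distortion'],(f['range_z']==0).mean())
print(arm.get_obs())
E
```

```text
pics
top [ 463.48188685  -75.37769394 1381.5900842 ] [0.068, 0.0, -1.586] 43.511888502478634 [-0.04797565  0.          0.          0.          0.        ] 0.004018147786458333
scene [1233.31885487 -241.38616529 1252.20953435] [0.529, 0.007, 1.366] 42.21721006217405 [-0.00637342  0.          0.          0.          0.        ] 0.004114786783854167
{'clock': 0.1, 'q': array([ 1.10750940e+00,  4.94119293e-01,  1.34607330e+00,  4.68436866e-06,
        1.30251428e+00, -9.55352448e-02]), 'dq': array([ 0.00055538, -0.00228578, -0.00237179, -0.00012676,  0.00049446,
        0.0007891 ]), 'tau': array([ 1.74508474e-03, -8.83581090e+01, -3.84567225e+01,  1.38694440e-04,
        5.17772380e-03,  3.23126153e-05]), 'tcp_pos': array([224.57585513, 582.92607042, 249.45956691]), 'eef_rot': array([-3.14048395e+00, -1.10779566e-04,  2.77383967e+00]), 'wrist_force': array([ 0.37747708, -1.15448192, -0.37479595]), 'wrist_torque': array([-0.02455857, -0.03467893,  0.03475028]), 'grip_force': 0.0, 'grip_width': 0.9962129476461152}
```

```bash
sed -i "s/np.array(f\['rotation'\]).reshape(3,3)/Rm(f['rotation'])/" h.py; cat >> h.py <<'E'
from scipy.spatial.transform import Rotation
def Rm(r): return Rotation.from_euler('xyz',r).as_matrix()
E
python3 - <<'E'
from h import *
for n in('top','scene'):
    f=load(n); c=cloud(f); print(np.nanmedian(c[...,2]), c[192,256], c[10,10],c[-10,-10])
E
```

```text
-0.48876187361133816 [593.79433348 -84.8490631    3.84557801] [1369.77340768  869.4436797  -417.24212014] [  60.62752732 -780.69041431    1.29204211]
1.2267678664200048 [ 528.08392746 -105.7941569    26.26246497] [-446.88902856 -842.54866831    2.8839276 ] [1070.69307517  734.87433974 -739.55997594]
```

View pics/top0.png

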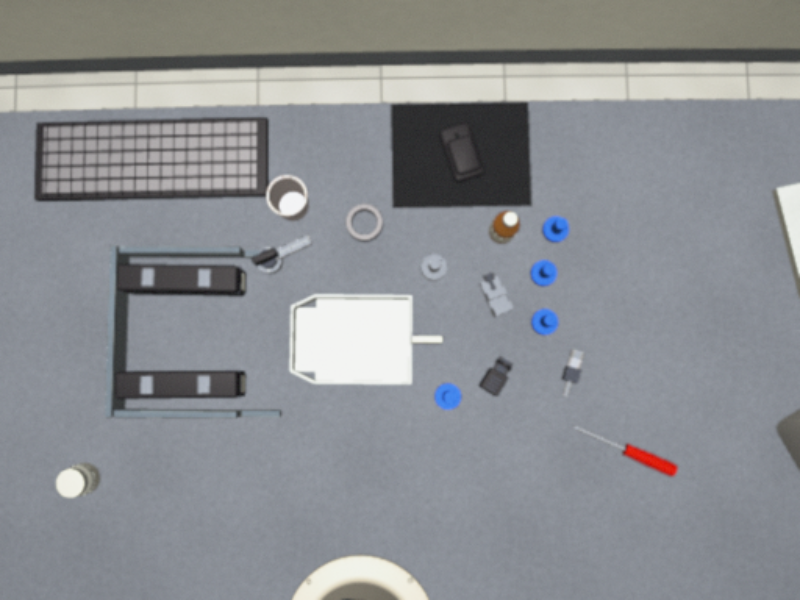

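View pics/scene0.png

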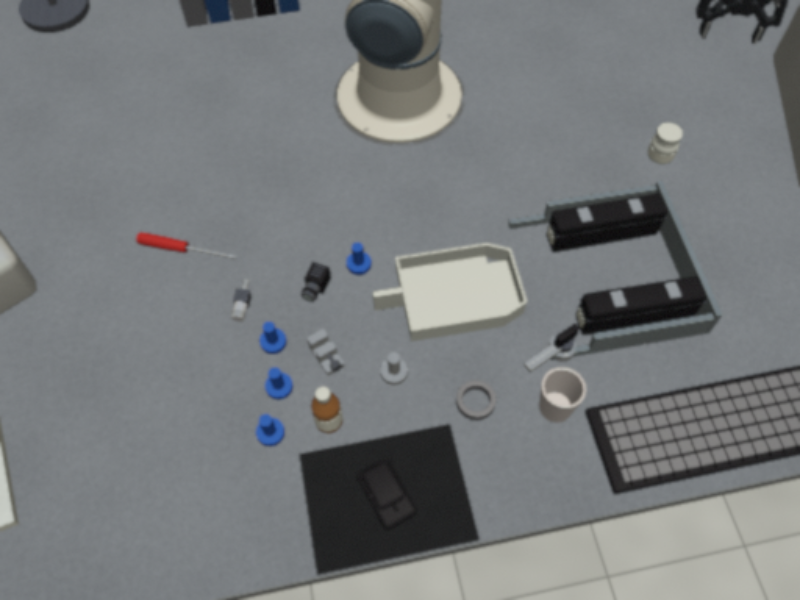

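```bash
python3 - <<'E'
from h import *
a=load('top')['pixels'][125:265,255:395]; b=load('scene')['pixels'][145:285,140:280]
cv2.imwrite('pics/crop1.png',cv2.resize(np.hstack([a,b]),(800,400),interpolation=cv2.INTER_CUBIC))
f=load('top');c=cloud(f);px=f['pixels'].astype(int)
# objects above bench in region
m=((c[...,2]>9)&(c[...,0]>250)&(c[...,0]<850)&(c[...,1]<620)&(c[...,1]>-520)).astype(np.uint8)
n,l,s,ce=cv2.connectedComponentsWithStats(m)
for i in range(1,n):
    if s[i,4]>25:
        p=c[l==i]; col=px[l==i].mean(0); r=cv2.minAreaRect(np.float32(p[:,:2]))
        print(np.round(ce[i]),s[i,4],'rect',np.round(r[0]),np.round(r[1]),round(r[2]),'z',np.round(np.percentile(p[:,2],[50,97])),col.round())
E
```

```text
[298. 108.] 275 rect [ 838. -213.] [42. 61.] 15 z [31. 40.] [57. 56. 58.]
[107. 117.] 3513 rect [743. 217.] [772. 242.] 64 z [21. 82.] [129. 128. 131.]
[233. 142.] 244 rect [617. -31.] [312.  64.] 5 z [20. 26.] [169. 168. 171.]
[323. 145.] 314 rect [ 608. -173.] [ 47. 346.] 48 z [ 80. 122.] [104. 126. 148.]
[355. 145.] 198 rect [ 721. -372.] [45. 43.] 44 z [16. 64.] [211. 115.  59.]
[113. 208.] 5626 rect [546. 186.] [323. 514.] 3 z [72. 84.] [101.  97.  94.]
[277. 170.] 204 rect [ 568. -125.] [ 46. 227.] 76 z [16. 65.] [177. 168. 163.]
[348. 174.] 218 rect [ 568. -217.] [ 47. 349.] 29 z [16. 66.] [214. 119.  65.]
[317. 188.] 319 rect [ 554. -167.] [ 76. 246.] 28 z [32. 42.] [171. 162. 157.]
[230. 213.] 608 rect [523. -23.] [272. 157.] 88 z [41. 58.] [211. 216. 213.]
[349. 205.] 214 rect [ 521. -222.] [ 46. 311.] 13 z [17. 65.] [218. 121.  65.]
[366. 236.] 225 rect [ 441. -248.] [ 80. 338.] 6 z [23. 31.] [149. 142. 139.]
[318. 240.] 299 rect [ 473. -181.] [199.  70.] 76 z [38. 45.] [87. 82. 82.]
[286. 253.] 216 rect [ 418. -168.] [43. 45.] 89 z [15. 64.] [231. 132.  72.]
[398. 286.] 197 rect [ 387. -301.] [476.  25.] 68 z [20. 30.] [ 88.  90. 181.]
[ 50. 307.] 485 rect [379. 227.] [ 57. 626.] 21 z [66. 73.] [178. 187. 187.]
```

View pics/crop1.png

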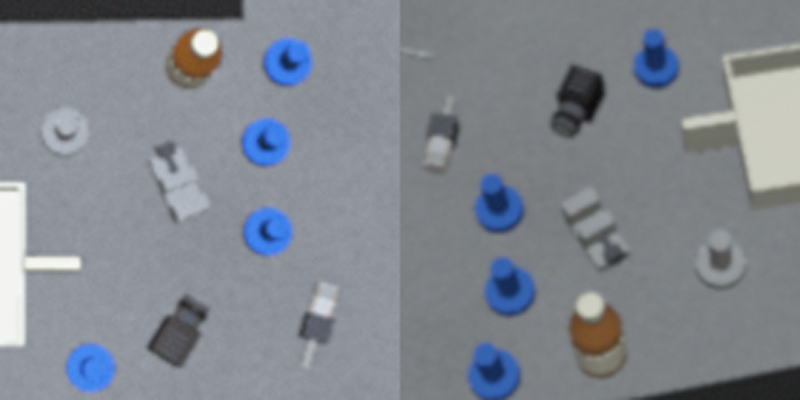

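```bash
python3 - <<'E'
from h import *
f=grab('wrist'); o=arm.get_obs(); T=Rm(o['eef_rot'])
print('cam in tool',T.T@(f['position']-o['tcp_pos']), (T.T@Rm(f['rotation'])).round(3).tolist(), f['vertical_fov'])
f=load('top');c=cloud(f);px=f['pixels'];hsv=cv2.cvtColor(px,cv2.COLOR_BGR2HSV)
ok=(np.abs(c[...,0]-550)<300)
# kit: white
m=((hsv[...,2]>190)&(hsv[...,1]<30)).astype(np.uint8); m[:,:180]=0;m[:,290:]=0;m[:180]=0;m[250:]=0
n,l,s,ce=cv2.connectedComponentsWithStats(m); i=1+s[1:,4].argmax()
ys,xs=np.where(l==i); print('kit bbox',s[i])
h=onplane(f,np.c_[xs,ys],56); 
# handle: columns right of box
b=onplane(f,np.c_[xs,ys],42); r=cv2.minAreaRect(np.float32(b[:,:2])); print('rect',r)
hand=xs>268; hp=h[hand]; print('handle',hp[:,:2].mean(0),hp[:,:2].min(0),hp[:,:2].max(0),hand.sum())
# axis of box body
bb=b[xs<264]; print('body rect',cv2.minAreaRect(np.float32(bb[:,:2])))
for nm,(u0,v0,u1,v1),z0,z1 in [('near',(72,230,160,258),70,95),('far',(72,165,160,192),70,95),('bay',(60,150,185,270),12,68)]:
    p=c[v0:v1,u0:u1].reshape(-1,3); p=p[(p[:,2]>z0)&(p[:,2]<z1)]; print(nm,len(p),[np.round(v,2) for v in cv2.minAreaRect(np.float32(p[:,:2]))],np.percentile(p,[2,98],0).round())
E
```

```text
cam in tool [  70.76645594   -0.38055355 -123.50266622] [[-0.001, 0.961, 0.277], [1.0, 0.0, 0.0], [0.0, 0.277, -0.961]] 65.04432800821765
kit bbox [ 185  188   98   58 4349]
rect ((522.9002075195312, -20.716079711914062), (270.5019836425781, 159.05665588378906), 89.08790588378906)
handle [ 520.19373794 -137.16343415] [ 515.77186213 -155.16994465] [ 524.61562888 -119.16618699] 56
body rect ((523.3211059570312, 5.719139099121094), (217.62478637695312, 159.05665588378906), 89.08790588378906)
near 1376 [array([446.21, 311.34]), array([224.67,  59.12]), np.float64(86.35)] [[424. 204.  73.]
 [470. 410.  85.]]
far 1372 [array([638.31, 311.21]), array([ 66.85, 223.95]), np.float64(0.58)] [[609. 203.  71.]
 [657. 412.  85.]]
bay 2314 [array([543.9 , 276.97]), array([314.58, 312.69]), np.float64(88.82)] [[388. 132.  15.]
 [693. 431.  68.]]
```

```bash
python3 -m inch '[{"dz":-20},{"dz":-20},{"dz":-20},{},{},{},{},{}]'
```

```text
validation failed for argument at $[0]...
```

```bash
python3 -m inch '[{"dx":0,"dy":0,"dz":0,"rx":0,"ry":0,"rz":-10.5,"grip":0},{"dx":0,"dy":0,"dz":0,"rx":0,"ry":0,"rz":-10.5,"grip":0},{"dx":-17,"dy":-55,"dz":0,"rx":0,"ry":0,"rz":0,"grip":0},{"dx":-17,"dy":-55,"dz":0,"rx":0,"ry":0,"rz":0,"grip":0},{"dx":-17,"dy":-55,"dz":0,"rx":0,"ry":0,"rz":0,"grip":0},{"dx":-17,"dy":-55,"dz":0,"rx":0,"ry":0,"rz":0,"grip":0},{"dx":-17,"dy":-55,"dz":0,"rx":0,"ry":0,"rz":0,"grip":0},{"dx":-17,"dy":-55,"dz":0,"rx":0,"ry":0,"rz":0,"grip":0}]' 40
python3 -m inch '[{"dx":-16,"dy":-55,"dz":0,"rx":0,"ry":0,"rz":0,"grip":0},{"dx":-16,"dy":-55,"dz":0,"rx":0,"ry":0,"rz":0,"grip":0},{"dx":-16,"dy":-55,"dz":0,"rx":0,"ry":0,"rz":0,"grip":0},{"dx":-16,"dy":-55,"dz":0,"rx":0,"ry":0,"rz":0,"grip":0},{"dx":-16,"dy":-55,"dz":0,"rx":0,"ry":0,"rz":0,"grip":0},{"dx":-16,"dy":-55,"dz":0,"rx":0,"ry":0,"rz":0,"grip":0},{"dx":-16,"dy":-55,"dz":0,"rx":0,"ry":0,"rz":0,"grip":0},{"dx":-10,"dy":-55,"dz":0,"rx":0,"ry":0,"rz":0,"grip":0}]'
```

```text
clock: 1.15
tcp_pos: [326.5, 251.4, 250.0]
eef_rot: [3.142, 0.0, 3.141]
wrist_force: [1.8, -0.2, -0.1]
grip_width: 1.004
grip_force: 0.0
clock: 2.15
tcp_pos: [448.0, -189.2, 249.9]
eef_rot: [3.142, 0.0, 3.14]
wrist_force: [0.8, 0.8, -0.2]
grip_width: 1.002
grip_force: 0.0
```

```bash
cat > m.py <<'E'
from h import *
def blobs(f,zmin=8,show=True):
    c=cloud(f);px=f['pixels'];rz=f['range_z']
    ok=(rz>0)&(c[...,2]>zmin)
    # drop flying pixels at depth edges
    n,l,s,ce=cv2.connectedComponentsWithStats(cv2.morphologyEx(ok.astype(np.uint8),cv2.MORPH_OPEN,np.ones((3,3))))
    out=[]
    for i in range(1,n):
        if s[i,4]<60: continue
        e=cv2.erode((l==i).astype(np.uint8),np.ones((3,3)))>0
        if e.sum()<20: continue
        p=c[e]; out.append((i,l==i,p)); r=cv2.minAreaRect(np.float32(p[:,:2]))
        print(i,ce[i].round(),s[i,4],'ctr',np.round(r[0]),'sz',np.round(r[1]),round(r[2]),'z',np.percentile(p[:,2],[10,50,98]).round(),px[e].mean(0).round())
    return out
E
python3 - <<'E'
from m import *
f=grab('wrist'); cv2.imwrite('pics/w1.png',cv2.resize(f['pixels'],(800,600))); blobs(f)
E
```

```text
1 [37. 76.] 439 ctr [ 344. -430.] sz [80.  4.] 65 z [14. 15. 17.] [124. 119. 116.]
2 [274. 143.] 1257 ctr [ 418. -166.] sz [44. 44.] 25 z [13. 14. 63.] [170.  90.  53.]
3 [ 87. 180.] 1342 ctr [ 456. -390.] sz [25. 82.] 72 z [16. 24. 27.] [94. 89. 88.]
4 [200. 173.] 1696 ctr [ 454. -254.] sz [33. 65.] 57 z [30. 39. 41.] [46. 43. 43.]
5 [279. 318.] 48949 ctr [579. -96.] sz [544. 324.] 78 z [ 32. 300. 326.] [31. 30. 29.]
6 [203. 281.] 1660 ctr [ 602. -255.] sz [76. 33.] 21 z [14. 33. 39.] [94. 90. 88.]
```

View pics/w1.png

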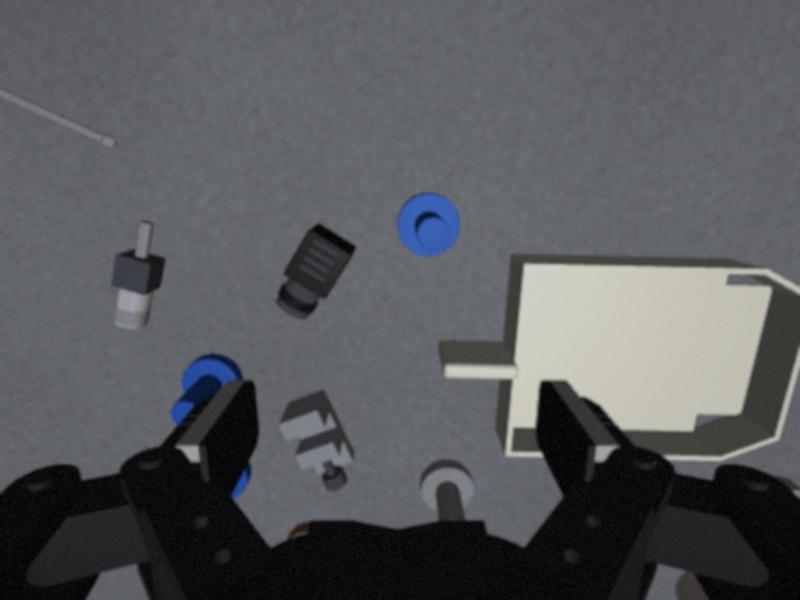

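```bash
python3 - <<'E'
from h import *
f=load('wrist');t=load('top')
c=cloud(f);ct=cloud(t)
for nm,w,tt in [('vise rear jaw',(197,273),(320,193)),('blue disc',(274,143),(286,253)),('cam',(206,165),(317,241)),('mic',(88,174),(366,239)),('anvil',(286,310),(277,171))]:
    print(nm,onplane(f,[w],20)[0].round(),c[w[1],w[0]].round(),'|',onplane(t,[tt],20)[0].round(),ct[tt[1],tt[0]].round())
E
```

```text
vise rear jaw [ 588. -265.   20.] [ 577. -261.   38.] | [ 587. -267.   20.] [ 587. -267.   16.]
blue disc [ 418. -166.   20.] [ 413. -169.   62.] | [ 418. -167.   20.] [ 420. -164.   63.]
cam [ 443. -246.   20.] [ 439. -243.   42.] | [ 451. -255.   20.] [ 451. -252.   40.]
mic [ 454. -388.   20.] [ 453. -384.   26.] | [ 454. -394.   20.] [ 454. -392.   26.]
anvil [ 645. -146.   20.] [ 646. -145.   19.] | [ 651. -146.   20.] [ 646. -144.   59.]
```

```bash
cat >> m.py <<'E'
def seg(f,xy,rad,z0,z1,vmax=None,nm='',vmin=None):
    c=cloud(f);v=f['pixels'].max(2)
    m=(f['range_z']>0)&(np.hypot(c[...,0]-xy[0],c[...,1]-xy[1])<rad)&(c[...,2]>z0)&(c[...,2]<z1)
    if vmax: m&=v<vmax
    if vmin: m&=v>vmin
    m=cv2.morphologyEx(m.astype(np.uint8),cv2.MORPH_OPEN,np.ones((2,2)))
    n,l,s,ce=cv2.connectedComponentsWithStats(m)
    k=[i for i in range(1,n) if s[i,4]>12]
    if not k: print(nm,'none'); return
    p=c[np.isin(l,k)]; r=cv2.minAreaRect(np.float32(p[:,:2])); (w,h),a=r[1],r[2]
    if w<h: a+=90
    print(nm,len(p),'ctr',np.round(r[0],1),'mean',p.mean(0).round(1),'sz',np.round(r[1],1),'long axis deg',round(a,1)); return r
E
python3 - <<'E'
from m import *
for n in('wrist','top'):
    f=load(n);print(n)
    seg(f,(450,-252),45,36.5,46,None,'cam block')
    seg(f,(450,-252),45,15,46,None,'cam all')
    seg(f,(455,-389),45,20,32,100 if n=='wrist' else 130,'mic block')
    seg(f,(455,-389),60,10,32,None,'mic all')
    seg(f,(590,-258),50,31,46,None,'vise jaws')
    seg(f,(590,-258),50,10,46,None,'vise all')
    seg(f,(648,-145),50,50,70,None,'anvil')
    seg(f,(648,-145),50,8,20,None,'anvil disc')
print(load('wrist')['pixels'][174,88],load('top')['pixels'][238,366])
E
```

```text
wrist
cam block 1100 ctr [ 421.8 -230.8] mean [ 444.5 -245.9   39.3] sz [ 36.5 120. ] long axis deg 147.3
cam all 1674 ctr [ 433.4 -238.2] mean [ 451.6 -250.3   36.6] sz [ 36.5 147.7] long axis deg 147.3
mic block 526 ctr [ 416.  -308.2] mean [ 454.4 -386.9   27.4] sz [ 34.9 247.8] long axis deg 116.1
mic all 1325 ctr [ 418.1 -319.5] mean [ 461.6 -387.8   23. ] sz [ 65.5 265.1] long axis deg 121.3
vise jaws 823 ctr [ 517.5 -243.8] mean [ 594.7 -258.    35.5] sz [ 57.9 295.5] long axis deg 169.8
vise all 1605 ctr [ 518.2 -242.9] mean [ 595.8 -254.8   29.2] sz [ 62.7 295.3] long axis deg 171.1
anvil 86 ctr [ 569.4 -160.7] mean [ 609.4 -150.8  101. ] sz [266.7  18.9] long axis deg 11.2
anvil disc 594 ctr [ 535.2 -174.2] mean [ 649.7 -145.1   15. ] sz [314.1  47.1] long axis deg 14.0
top
cam block 145 ctr [ 439.1 -255.2] mean [ 439.8 -253.    36.8] sz [40.4 39. ] long axis deg 58.8
cam all 289 ctr [ 451.3 -261.7] mean [ 449.5 -258.    32.8] sz [43.2 67. ] long axis deg 147.4
mic block 78 ctr [ 450.4 -396.9] mean [ 450.  -394.6   22. ] sz [33.7 25.2] long axis deg 77.9
mic all 216 ctr [ 440.4 -252. ] mean [ 459.3 -394.9   25.9] sz [ 79.  347.5] long axis deg 95.4
vise jaws 156 ctr [ 553.6 -170.3] mean [ 590.8 -263.4   38.6] sz [ 76.1 250.5] long axis deg 116.6
vise all 305 ctr [ 553.6 -170.3] mean [ 595.5 -260.7   29.7] sz [ 76.1 250.5] long axis deg 116.6
anvil 52 ctr [ 653.6 -151.7] mean [ 652.  -150.4   52. ] sz [16.7 25.9] long axis deg 112.6
anvil disc 126 ctr [ 648.9 -148.6] mean [ 646.3 -147.5   14.3] sz [46.2 39.9] long axis deg 63.9
[71 64 63] [108  97  94]
```

```bash
sed -i "s/p=c\[np.isin(l,k)\]/p=c[np.isin(l,k)\&M]/; s/m=cv2.morph/M=m;m=cv2.morph/; s/np.ones((2,2))/np.ones((3,3))/" m.py
python3 -m inch '[{"dx":5,"dy":-31,"dz":20,"rx":0,"ry":0,"rz":0,"grip":0},{"dx":0,"dy":-30,"dz":30,"rx":0,"ry":0,"rz":0,"grip":0},{"dx":0,"dy":0,"dz":30,"rx":0,"ry":0,"rz":10,"grip":0},{"dx":0,"dy":0,"dz":20,"rx":0,"ry":0,"rz":10,"grip":0},{"dx":0,"dy":0,"dz":0,"rx":0,"ry":0,"rz":10,"grip":0},{"dx":0,"dy":0,"dz":0,"rx":0,"ry":0,"rz":2.7,"grip":0},{"dx":0,"dy":0,"dz":0,"rx":0,"ry":0,"rz":0,"grip":0},{"dx":0,"dy":0,"dz":0,"rx":0,"ry":0,"rz":0,"grip":0}]'
python3 - <<'E'
from m import *
f=grab('wrist'); cv2.imwrite('pics/w2.png',f['pixels'])
print(f['distortion'],f['cx'],f['cy'])
seg(f,(448,-250),45,36,46,None,'cam block')
seg(f,(448,-250),45,15,46,None,'cam all')
E
```

```text
clock: 3.2
tcp_pos: [442.7, -248.0, 150.0]
eef_rot: [-3.142, 0.0, 2.571]
wrist_force: [0.0, -0.6, 0.9]
grip_width: 1.0
grip_force: 0.0
[0.00819584 0.         0.         0.         0.        ] 253.7875743034723 193.88974347133245
cam block 2048 ctr [ 443.6 -246.8] mean [ 442.9 -246.5   39.6] sz [35.9 39.4] long axis deg 147.7
cam all 3049 ctr [ 454.8 -253.8] mean [ 449.6 -250.8   36.6] sz [35.8 66.5] long axis deg 148.2
```

View pics/w2.png

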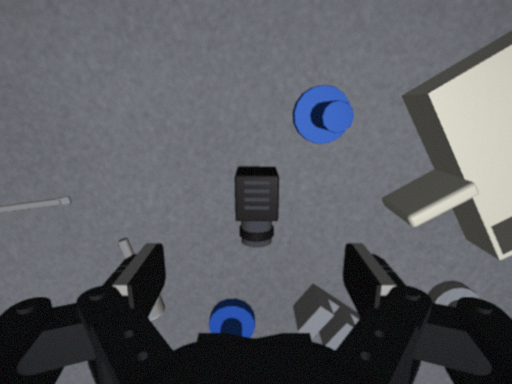

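```bash

python3 -m inch '[{"dx":0,"dy":1.5,"dz":30,"rx":0,"ry":0,"rz":0,"grip":0},{"dx":0,"dy":0,"dz":40,"rx":0,"ry":0,"rz":0,"grip":0},{"dx":0,"dy":0,"dz":36,"rx":0,"ry":0,"rz":0,"grip":0},{"dx":0,"dy":0,"dz":20,"rx":0,"ry":0,"rz":0,"grip":0},{"dx":0,"dy":0,"dz":0,"rx":0,"ry":0,"rz":0,"grip":0},{"dx":0,"dy":0,"dz":0,"rx":0,"ry":0,"rz":0,"grip":0.9},{"dx":0,"dy":0,"dz":0,"rx":0,"ry":0,"rz":0,"grip":0.9},{"dx":0,"dy":0,"dz":0,"rx":0,"ry":0,"rz":0,"grip":0.9}]' 60
python3 -m inch '[{"dx":0,"dy":0,"dz":0,"rx":0,"ry":0,"rz":0,"grip":0.9},{"dx":0,"dy":0,"dz":0,"rx":0,"ry":0,"rz":0,"grip":0.9},{"dx":0,"dy":0,"dz":-30,"rx":0,"ry":0,"rz":0,"grip":0.9},{"dx":0,"dy":0,"dz":-40,"rx":0,"ry":0,"rz":0,"grip":0.9},{"dx":0,"dy":0,"dz":-40,"rx":0,"ry":0,"rz":0,"grip":0.9},{"dx":0,"dy":0,"dz":-10,"rx":0,"ry":0,"rz":0,"grip":0.9},{"dx":0,"dy":0,"dz":0,"rx":0,"ry":0,"rz":0,"grip":0.9},{"dx":0,"dy":0,"dz":0,"rx":0,"ry":0,"rz":0,"grip":0.9}]'
```

```text
clock: 4.25
tcp_pos: [443.9, -247.1, 24.9]
eef_rot: [-3.142, 0.001, 2.57]
wrist_force: [-4.4, 0.9, 21.1]
grip_width: 0.413
grip_force: 57.6
clock: 5.25
tcp_pos: [442.9, -246.4, 142.8]
eef_rot: [3.141, -0.002, 2.57]
wrist_force: [0.3, 0.8, -1.9]
grip_width: 0.414
grip_force: 61.2
```

```bash

python3 -m inch '[{"dx":0,"dy":0,"dz":0,"rx":0,"ry":0,"rz":10,"grip":0.9},{"dx":0,"dy":0,"dz":0,"rx":0,"ry":0,"rz":10,"grip":0.9},{"dx":0,"dy":0,"dz":0,"rx":0,"ry":0,"rz":10,"grip":0.9},{"dx":0,"dy":0,"dz":0,"rx":0,"ry":0,"rz":10,"grip":0.9},{"dx":0,"dy":0,"dz":0,"rx":0,"ry":0,"rz":10,"grip":0.9},{"dx":0,"dy":0,"dz":0,"rx":0,"ry":0,"rz":7.2,"grip":0.9},{"dx":55,"dy":12,"dz":0,"rx":0,"ry":0,"rz":0,"grip":0.9},{"dx":55,"dy":12,"dz":0,"rx":0,"ry":0,"rz":0,"grip":0.9}]'
python3 -m inch '[{"dx":55,"dy":12,"dz":0,"rx":0,"ry":0,"rz":0,"grip":0.9},{"dx":50,"dy":11,"dz":0,"rx":0,"ry":0,"rz":0,"grip":0.9},{"dx":0,"dy":0,"dz":0,"rx":0,"ry":0,"rz":0,"grip":0.9},{"dx":0,"dy":0,"dz":0,"rx":0,"ry":0,"rz":0,"grip":0.9},{"dx":0,"dy":0,"dz":20,"rx":0,"ry":0,"rz":0,"grip":0.9},{"dx":0,"dy":0,"dz":20,"rx":0,"ry":0,"rz":0,"grip":0.9},{"dx":0,"dy":0,"dz":0,"rx":0,"ry":0,"rz":0,"grip":0.9},{"dx":0,"dy":0,"dz":0,"rx":0,"ry":0,"rz":0,"grip":0.9}]'
python3 - <<'E'
from m import *
f=grab('wrist');c=cloud(f);px=f['pixels'];v=px.min(2)
seg(f,(523,5),180,36,48,None,'kit rim',110)
seg(f,(523,-137),45,51,62,None,'handle',110)
cv2.imwrite('pics/w3.png',px)
E
```

```text
clock: 6.25
tcp_pos: [467.0, -135.7, 142.6]
eef_rot: [-3.14, -0.001, 1.569]
wrist_force: [0.4, -0.0, -2.0]
grip_width: 0.414
grip_force: 61.0
clock: 7.25
tcp_pos: [490.4, -32.5, 104.3]
eef_rot: [-3.141, 0.0, 1.57]
wrist_force: [-0.5, 0.8, -2.3]
grip_width: 0.413
grip_force: 64.2
kit rim 3854 ctr [525.1   4.5] mean [530.3  21.8  41.6] sz [180.7 159.4] long axis deg 88.5
handle 105 ctr [ 519.7 -105.5] mean [ 519.6 -105.7   55.4] sz [10.3  5.2] long axis deg 79.8
```

View pics/w3.png

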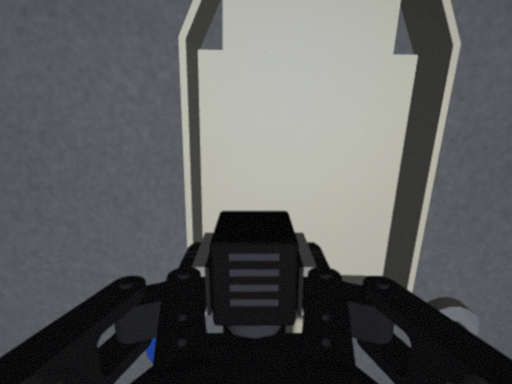

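```bash

python3 -m inch '[{"dx":1,"dy":1,"dz":25,"rx":0,"ry":0,"rz":1.5,"grip":0.9},{"dx":0,"dy":0,"dz":25,"rx":0,"ry":0,"rz":0,"grip":0.9},{"dx":0,"dy":0,"dz":15,"rx":0,"ry":0,"rz":0,"grip":0.9},{"dx":0,"dy":0,"dz":9,"rx":0,"ry":0,"rz":0,"grip":0.9},{"dx":0,"dy":0,"dz":0,"rx":0,"ry":0,"rz":0,"grip":0.9},{"dx":0,"dy":0,"dz":0,"rx":0,"ry":0,"rz":0,"grip":0.47},{"dx":0,"dy":0,"dz":0,"rx":0,"ry":0,"rz":0,"grip":0.47},{"dx":0,"dy":0,"dz":0,"rx":0,"ry":0,"rz":0,"grip":0.47}]'
python3 -m inch '[{"dx":0,"dy":0,"dz":-30,"rx":0,"ry":0,"rz":0,"grip":0.47},{"dx":0,"dy":0,"dz":-45,"rx":0,"ry":0,"rz":0,"grip":0.47},{"dx":0,"dy":0,"dz":-45,"rx":0,"ry":0,"rz":0,"grip":0.3},{"dx":0,"dy":0,"dz":-20,"rx":0,"ry":0,"rz":0,"grip":0.3},{"dx":-40,"dy":0,"dz":0,"rx":0,"ry":0,"rz":0,"grip":0.3},{"dx":-50,"dy":0,"dz":0,"rx":0,"ry":0,"rz":0,"grip":0.3},{"dx":-50,"dy":0,"dz":0,"rx":0,"ry":0,"rz":0,"grip":0.3},{"dx":-50,"dy":0,"dz":0,"rx":0,"ry":0,"rz":0,"grip":0.3}]'
```

```text
clock: 8.3
tcp_pos: [491.6, -30.8, 30.4]
eef_rot: [3.141, 0.0, 1.545]
wrist_force: [-0.6, -0.1, -0.7]
grip_width: 0.529
grip_force: 0.0
clock: 9.3
tcp_pos: [486.3, -222.3, 170.2]
eef_rot: [3.141, 0.0, 1.545]
wrist_force: [0.8, 0.5, -0.3]
grip_width: 0.694
grip_force: 0.0
```

```bash

python3 -m inch '[{"dx":-42,"dy":-7,"dz":0,"rx":0,"ry":0,"rz":0,"grip":0.3},{"dx":-42,"dy":-7,"dz":0,"rx":0,"ry":0,"rz":0,"grip":0.3},{"dx":-42,"dy":-7,"dz":0,"rx":0,"ry":0,"rz":0,"grip":0.3},{"dx":-41,"dy":-7,"dz":0,"rx":0,"ry":0,"rz":-10,"grip":0.3},{"dx":0,"dy":0,"dz":0,"rx":0,"ry":0,"rz":-10,"grip":0.3},{"dx":0,"dy":0,"dz":0,"rx":0,"ry":0,"rz":-10,"grip":0.3},{"dx":0,"dy":0,"dz":0,"rx":0,"ry":0,"rz":-10,"grip":0.3},{"dx":0,"dy":0,"dz":0,"rx":0,"ry":0,"rz":-10,"grip":0.3}]'
python3 -m inch '[{"dx":0,"dy":0,"dz":0,"rx":0,"ry":0,"rz":-10,"grip":0.3},{"dx":0,"dy":0,"dz":10,"rx":0,"ry":0,"rz":-10,"grip":0.3},{"dx":0,"dy":0,"dz":20,"rx":0,"ry":0,"rz":-10,"grip":0.3},{"dx":0,"dy":0,"dz":0,"rx":0,"ry":0,"rz":0,"grip":0.3},{"dx":0,"dy":0,"dz":0,"rx":0,"ry":0,"rz":0,"grip":0.3},{"dx":0,"dy":0,"dz":0,"rx":0,"ry":0,"rz":0,"grip":0.3},{"dx":0,"dy":0,"dz":0,"rx":0,"ry":0,"rz":0,"grip":0.3},{"dx":0,"dy":0,"dz":0,"rx":0,"ry":0,"rz":0,"grip":0.3}]'
cat >> m.py <<'E'
def tool(xy):
    o=arm.get_obs();d=Rm(o['eef_rot']).T@(np.r_[xy,o['tcp_pos'][2]]-o['tcp_pos']);print('tcp',o['tcp_pos'].round(1),'yaw',np.degrees(o['eef_rot'][2]).round(1),'need dx dy',d[:2].round(1))
E
python3 - <<'E'
from m import *
f=grab('wrist');cv2.imwrite('pics/w4.png',f['pixels'])
r=seg(f,(454,-389),50,20,32,100,'mic block')
seg(f,(454,-389),60,10,32,None,'mic all')
tool(r[0])
E
```

```text
clock: 10.3
tcp_pos: [454.1, -386.9, 170.1]
eef_rot: [-3.142, -0.0, 2.423]
wrist_force: [0.2, -0.9, 0.3]
grip_width: 0.701
grip_force: 0.0
clock: 11.3
tcp_pos: [454.3, -387.0, 140.3]
eef_rot: [-3.141, 0.0, 2.941]
wrist_force: [-0.2, 0.2, -0.6]
grip_width: 0.7
grip_force: 0.0
mic block 969 ctr [ 454.6 -391. ] mean [ 453.5 -390.8   25.4] sz [25.9 26.2] long axis deg 162.7
mic all 2247 ctr [ 456.7 -391.7] mean [ 460.1 -392.9   22.4] sz [25.9 84.5] long axis deg 162.7
tcp [ 454.3 -387.   140.1] yaw 168.5 need dx dy [-1.1 -3.9]
```

```bash

python3 -m inch '[{"dx":-1,"dy":-4,"dz":20,"rx":0,"ry":0,"rz":5.8,"grip":0.3},{"dx":0,"dy":0,"dz":40,"rx":0,"ry":0,"rz":0,"grip":0.3},{"dx":0,"dy":0,"dz":38,"rx":0,"ry":0,"rz":0,"grip":0.3},{"dx":0,"dy":0,"dz":20,"rx":0,"ry":0,"rz":0,"grip":0.3},{"dx":0,"dy":0,"dz":0,"rx":0,"ry":0,"rz":0,"grip":0.3},{"dx":0,"dy":0,"dz":0,"rx":0,"ry":0,"rz":0,"grip":0.9},{"dx":0,"dy":0,"dz":0,"rx":0,"ry":0,"rz":0,"grip":0.9},{"dx":0,"dy":0,"dz":0,"rx":0,"ry":0,"rz":0,"grip":0.9}]' 60
python3 -m inch '[{"dx":0,"dy":0,"dz":0,"rx":0,"ry":0,"rz":0,"grip":0.9},{"dx":0,"dy":0,"dz":0,"rx":0,"ry":0,"rz":0,"grip":0.9},{"dx":0,"dy":0,"dz":-30,"rx":0,"ry":0,"rz":0,"grip":0.9},{"dx":0,"dy":0,"dz":-40,"rx":0,"ry":0,"rz":0,"grip":0.9},{"dx":0,"dy":0,"dz":-40,"rx":0,"ry":0,"rz":0,"grip":0.9},{"dx":0,"dy":0,"dz":-20,"rx":0,"ry":0,"rz":0,"grip":0.9},{"dx":0,"dy":0,"dz":0,"rx":0,"ry":0,"rz":0,"grip":0.9},{"dx":0,"dy":0,"dz":0,"rx":0,"ry":0,"rz":0,"grip":0.9}]'
```

```text
clock: 12.35
tcp_pos: [454.9, -391.5, 23.3]
eef_rot: [-3.141, 0.002, 2.84]
wrist_force: [-0.6, 1.8, 7.3]
grip_width: 0.287
grip_force: 59.0
clock: 13.35
tcp_pos: [454.0, -390.7, 151.3]
eef_rot: [3.141, -0.001, 2.84]
wrist_force: [0.2, 0.7, -1.9]
grip_width: 0.29
grip_force: 59.4
```

```bash

python3 -m inch '[{"dx":0,"dy":0,"dz":0,"rx":0,"ry":0,"rz":10.6,"grip":0.9},{"dx":0,"dy":0,"dz":0,"rx":0,"ry":0,"rz":10.6,"grip":0.9},{"dx":0,"dy":0,"dz":0,"rx":0,"ry":0,"rz":10.6,"grip":0.9},{"dx":0,"dy":0,"dz":0,"rx":0,"ry":0,"rz":10.6,"grip":0.9},{"dx":0,"dy":0,"dz":0,"rx":0,"ry":0,"rz":10.6,"grip":0.9},{"dx":0,"dy":0,"dz":0,"rx":0,"ry":0,"rz":10.6,"grip":0.9},{"dx":0,"dy":0,"dz":0,"rx":0,"ry":0,"rz":10.6,"grip":0.9},{"dx":50,"dy":14,"dz":0,"rx":0,"ry":0,"rz":0,"grip":0.9}]'
python3 -m inch '[{"dx":50,"dy":14,"dz":0,"rx":0,"ry":0,"rz":0,"grip":0.9},{"dx":50,"dy":14,"dz":0,"rx":0,"ry":0,"rz":0,"grip":0.9},{"dx":50,"dy":14,"dz":0,"rx":0,"ry":0,"rz":0,"grip":0.9},{"dx":50,"dy":13,"dz":0,"rx":0,"ry":0,"rz":0,"grip":0.9},{"dx":50,"dy":13,"dz":0,"rx":0,"ry":0,"rz":0,"grip":0.9},{"dx":50,"dy":12,"dz":0,"rx":0,"ry":0,"rz":0,"grip":0.9},{"dx":0,"dy":0,"dz":20,"rx":0,"ry":0,"rz":0,"grip":0.9},{"dx":0,"dy":0,"dz":20,"rx":0,"ry":0,"rz":0,"grip":0.9}]'
python3 - <<'E'
from m import *
f=grab('wrist');cv2.imwrite('pics/w5.png',f['pixels'])
tool((557,-44))
E
```

```text
clock: 14.35
tcp_pos: [469.2, -343.0, 150.6]
eef_rot: [-3.141, 0.0, 1.539]
wrist_force: [1.5, 0.3, -3.0]
grip_width: 0.289
grip_force: 59.5
clock: 15.35
tcp_pos: [556.9, -42.7, 110.4]
eef_rot: [-3.14, -0.0, 1.547]
wrist_force: [0.9, -0.5, -1.0]
grip_width: 0.292
grip_force: 59.5
tcp [555.6 -42.8 108.1] yaw 88.6 need dx dy [-1.1  1.4]
```

View pics/w5.png

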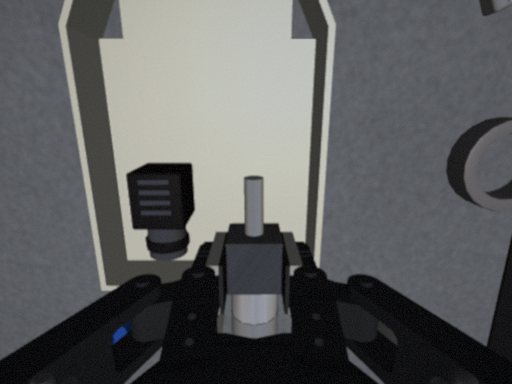

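```bash

python3 -m inch '[{"dx":-1,"dy":1,"dz":25,"rx":0,"ry":0,"rz":0,"grip":0.9},{"dx":0,"dy":0,"dz":25,"rx":0,"ry":0,"rz":0,"grip":0.9},{"dx":0,"dy":0,"dz":20,"rx":0,"ry":0,"rz":0,"grip":0.9},{"dx":0,"dy":0,"dz":11,"rx":0,"ry":0,"rz":0,"grip":0.9},{"dx":0,"dy":0,"dz":0,"rx":0,"ry":0,"rz":0,"grip":0.9},{"dx":0,"dy":0,"dz":0,"rx":0,"ry":0,"rz":0,"grip":0.57},{"dx":0,"dy":0,"dz":0,"rx":0,"ry":0,"rz":0,"grip":0.57},{"dx":0,"dy":0,"dz":0,"rx":0,"ry":0,"rz":0,"grip":0.57}]'
python3 -m inch '[{"dx":0,"dy":0,"dz":-30,"rx":0,"ry":0,"rz":0,"grip":0.57},{"dx":0,"dy":0,"dz":-45,"rx":0,"ry":0,"rz":0,"grip":0.57},{"dx":0,"dy":0,"dz":-45,"rx":0,"ry":0,"rz":0,"grip":0.3},{"dx":0,"dy":0,"dz":-20,"rx":0,"ry":0,"rz":0,"grip":0.3},{"dx":-30,"dy":5,"dz":0,"rx":0,"ry":0,"rz":0,"grip":0.3},{"dx":-50,"dy":10,"dz":0,"rx":0,"ry":0,"rz":0,"grip":0.3},{"dx":-50,"dy":10,"dz":0,"rx":0,"ry":0,"rz":0,"grip":0.3},{"dx":-50,"dy":10,"dz":0,"rx":0,"ry":0,"rz":0,"grip":0.3}]'
```

```text
clock: 16.4
tcp_pos: [558.6, -44.7, 31.5]
eef_rot: [3.141, 0.0, 1.545]
wrist_force: [-0.7, 0.3, -0.2]
grip_width: 0.43
grip_force: 0.0
clock: 17.4
tcp_pos: [588.8, -227.1, 171.3]
eef_rot: [3.141, 0.0, 1.545]
wrist_force: [0.8, 0.2, -0.6]
grip_width: 0.7
grip_force: 0.0
```

```bash

python3 -m inch '[{"dx":-31,"dy":1,"dz":0,"rx":0,"ry":0,"rz":-10.4,"grip":0.3},{"dx":0,"dy":0,"dz":0,"rx":0,"ry":0,"rz":-10.6,"grip":0.3},{"dx":0,"dy":0,"dz":0,"rx":0,"ry":0,"rz":-10.6,"grip":0.3},{"dx":0,"dy":0,"dz":0,"rx":0,"ry":0,"rz":-10.6,"grip":0.3},{"dx":0,"dy":0,"dz":0,"rx":0,"ry":0,"rz":-10.6,"grip":0.3},{"dx":0,"dy":0,"dz":0,"rx":0,"ry":0,"rz":-10.6,"grip":0.3},{"dx":0,"dy":0,"dz":0,"rx":0,"ry":0,"rz":-10.6,"grip":0.3},{"dx":0,"dy":0,"dz":0,"rx":0,"ry":0,"rz":-10.6,"grip":0.3}]'
python3 -m inch '[{"dx":0,"dy":0,"dz":0,"rx":0,"ry":0,"rz":-10.6,"grip":0.3},{"dx":0,"dy":0,"dz":0,"rx":0,"ry":0,"rz":-10.6,"grip":0.3},{"dx":0,"dy":0,"dz":0,"rx":0,"ry":0,"rz":-10.6,"grip":0.3},{"dx":0,"dy":0,"dz":0,"rx":0,"ry":0,"rz":0,"grip":0.3},{"dx":0,"dy":0,"dz":0,"rx":0,"ry":0,"rz":0,"grip":0.3},{"dx":0,"dy":0,"dz":0,"rx":0,"ry":0,"rz":0,"grip":0.3},{"dx":0,"dy":0,"dz":0,"rx":0,"ry":0,"rz":0,"grip":0.3},{"dx":0,"dy":0,"dz":0,"rx":0,"ry":0,"rz":0,"grip":0.3}]'
python3 - <<'E'
from m import *
f=grab('wrist');cv2.imwrite('pics/w6.png',f['pixels'])
r=seg(f,(590,-258),45,31,46,None,'jaws')
seg(f,(595,-258),60,9,46,None,'all')
tool(r[0])
E
```

```text
clock: 18.4
tcp_pos: [588.8, -256.5, 171.2]
eef_rot: [-3.141, 0.0, 3.028]
wrist_force: [-0.6, 0.7, -0.1]
grip_width: 0.699
grip_force: 0.0
clock: 19.4
tcp_pos: [588.9, -256.5, 171.0]
eef_rot: [3.142, -0.0, -2.707]
wrist_force: [0.2, -0.9, 0.1]
grip_width: 0.695
grip_force: 0.0
jaws 1487 ctr [ 600.5 -256.9] mean [ 591.1 -260.6   37.1] sz [69.4 33.9] long axis deg 21.5
all 2811 ctr [ 603.7 -255.6] mean [ 598.9 -257.5   29. ] sz [76.6 34. ] long axis deg 21.4
tcp [ 588.9 -256.5  171. ] yaw -155.1 need dx dy [-10.4  -5.3]
```

View pics/w6.png

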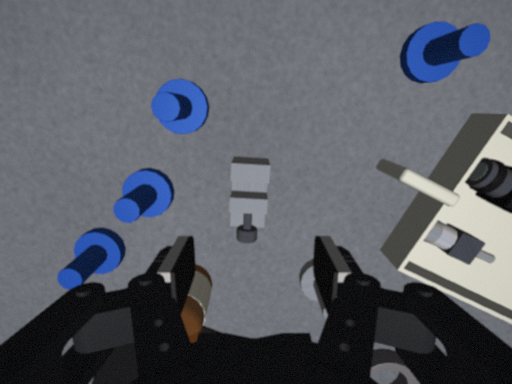

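```bash

python3 -m inch '[{"dx":1,"dy":-4.5,"dz":30,"rx":0,"ry":0,"rz":3.5,"grip":0.3},{"dx":0,"dy":0,"dz":45,"rx":0,"ry":0,"rz":0,"grip":0.3},{"dx":0,"dy":0,"dz":45,"rx":0,"ry":0,"rz":0,"grip":0.3},{"dx":0,"dy":0,"dz":25,"rx":0,"ry":0,"rz":0,"grip":0.3},{"dx":0,"dy":0,"dz":0,"rx":0,"ry":0,"rz":0,"grip":0.3},{"dx":0,"dy":0,"dz":0,"rx":0,"ry":0,"rz":0,"grip":0.9},{"dx":0,"dy":0,"dz":0,"rx":0,"ry":0,"rz":0,"grip":0.9},{"dx":0,"dy":0,"dz":0,"rx":0,"ry":0,"rz":0,"grip":0.9}]' 70
python3 -m inch '[{"dx":0,"dy":0,"dz":0,"rx":0,"ry":0,"rz":0,"grip":0.9},{"dx":0,"dy":0,"dz":0,"rx":0,"ry":0,"rz":0,"grip":0.9},{"dx":0,"dy":0,"dz":-30,"rx":0,"ry":0,"rz":0,"grip":0.9},{"dx":0,"dy":0,"dz":-40,"rx":0,"ry":0,"rz":0,"grip":0.9},{"dx":0,"dy":0,"dz":-40,"rx":0,"ry":0,"rz":0,"grip":0.9},{"dx":0,"dy":0,"dz":-20,"rx":0,"ry":0,"rz":0,"grip":0.9},{"dx":0,"dy":0,"dz":0,"rx":0,"ry":0,"rz":0,"grip":0.9},{"dx":0,"dy":0,"dz":0,"rx":0,"ry":0,"rz":0,"grip":0.9}]'
```

```text
clock: 20.45
tcp_pos: [590.6, -261.4, 27.7]
eef_rot: [-3.14, 0.001, -2.768]
wrist_force: [-1.2, 0.7, 6.4]
grip_width: 0.384
grip_force: 70.3
clock: 21.45
tcp_pos: [589.4, -260.7, 155.3]
eef_rot: [3.141, -0.001, -2.768]
wrist_force: [-0.1, 0.0, -4.4]
grip_width: 0.381
grip_force: 70.6
```

```bash

python3 -m inch '[{"dx":0,"dy":0,"dz":0,"rx":0,"ry":0,"rz":10.3,"grip":0.9},{"dx":0,"dy":0,"dz":0,"rx":0,"ry":0,"rz":10.3,"grip":0.9},{"dx":0,"dy":0,"dz":0,"rx":0,"ry":0,"rz":10.3,"grip":0.9},{"dx":0,"dy":0,"dz":0,"rx":0,"ry":0,"rz":10.3,"grip":0.9},{"dx":0,"dy":0,"dz":0,"rx":0,"ry":0,"rz":10.3,"grip":0.9},{"dx":0,"dy":0,"dz":0,"rx":0,"ry":0,"rz":10.3,"grip":0.9},{"dx":0,"dy":0,"dz":0,"rx":0,"ry":0,"rz":10.3,"grip":0.9},{"dx":0,"dy":0,"dz":0,"rx":0,"ry":0,"rz":10.3,"grip":0.9}]'
python3 -m inch '[{"dx":0,"dy":0,"dz":0,"rx":0,"ry":0,"rz":10.3,"grip":0.9},{"dx":0,"dy":0,"dz":0,"rx":0,"ry":0,"rz":10.3,"grip":0.9},{"dx":0,"dy":0,"dz":0,"rx":0,"ry":0,"rz":9.9,"grip":0.9},{"dx":55,"dy":-17,"dz":0,"rx":0,"ry":0,"rz":0,"grip":0.9},{"dx":55,"dy":-17,"dz":0,"rx":0,"ry":0,"rz":0,"grip":0.9},{"dx":55,"dy":-17,"dz":0,"rx":0,"ry":0,"rz":0,"grip":0.9},{"dx":55,"dy":-17,"dz":0,"rx":0,"ry":0,"rz":0,"grip":0.9},{"dx":52,"dy":-17,"dz":0,"rx":0,"ry":0,"rz":0,"grip":0.9}]'
python3 -m inch '[{"dx":52,"dy":-17,"dz":0,"rx":0,"ry":0,"rz":0,"grip":0.9},{"dx":0,"dy":0,"dz":0,"rx":0,"ry":0,"rz":0,"grip":0.9},{"dx":0,"dy":0,"dz":10,"rx":0,"ry":0,"rz":0,"grip":0.9},{"dx":0,"dy":0,"dz":20,"rx":0,"ry":0,"rz":0,"grip":0.9},{"dx":0,"dy":0,"dz":20,"rx":0,"ry":0,"rz":0,"grip":0.9},{"dx":0,"dy":0,"dz":0,"rx":0,"ry":0,"rz":0,"grip":0.9},{"dx":0,"dy":0,"dz":0,"rx":0,"ry":0,"rz":0,"grip":0.9},{"dx":0,"dy":0,"dz":0,"rx":0,"ry":0,"rz":0,"grip":0.9}]'
python3 - <<'E'
from m import *
tool((495.6,65.8))
E
```

```text
clock: 22.45
tcp_pos: [589.2, -260.7, 154.5]
eef_rot: [-3.14, -0.002, 2.071]
wrist_force: [0.4, 0.7, -3.3]
grip_width: 0.384
grip_force: 70.6
clock: 23.45
tcp_pos: [510.6, 14.8, 155.0]
eef_rot: [-3.14, -0.0, 1.545]
wrist_force: [1.5, 0.5, -3.3]
grip_width: 0.378
grip_force: 70.6
clock: 24.45
tcp_pos: [496.7, 65.2, 106.5]
eef_rot: [3.141, 0.0, 1.545]
wrist_force: [0.2, -0.1, -3.2]
grip_width: 0.382
grip_force: 70.5
tcp [496.7  65.2 106.5] yaw 88.5 need dx dy [ 0.5 -1.1]
```

```bash

python3 -m inch '[{"dx":0,"dy":-1,"dz":25,"rx":0,"ry":0,"rz":0,"grip":0.9},{"dx":0,"dy":0,"dz":25,"rx":0,"ry":0,"rz":0,"grip":0.9},{"dx":0,"dy":0,"dz":15,"rx":0,"ry":0,"rz":0,"grip":0.9},{"dx":0,"dy":0,"dz":9,"rx":0,"ry":0,"rz":0,"grip":0.9},{"dx":0,"dy":0,"dz":0,"rx":0,"ry":0,"rz":0,"grip":0.9},{"dx":0,"dy":0,"dz":0,"rx":0,"ry":0,"rz":0,"grip":0.48},{"dx":0,"dy":0,"dz":0,"rx":0,"ry":0,"rz":0,"grip":0.48},{"dx":0,"dy":0,"dz":0,"rx":0,"ry":0,"rz":0,"grip":0.48}]'
python3 -m inch '[{"dx":0,"dy":0,"dz":-30,"rx":0,"ry":0,"rz":0,"grip":0.48},{"dx":0,"dy":0,"dz":-45,"rx":0,"ry":0,"rz":0,"grip":0.48},{"dx":0,"dy":0,"dz":-45,"rx":0,"ry":0,"rz":0,"grip":0.3},{"dx":0,"dy":0,"dz":-20,"rx":0,"ry":0,"rz":0,"grip":0.3},{"dx":-48,"dy":37,"dz":0,"rx":0,"ry":0,"rz":0,"grip":0.3},{"dx":-48,"dy":37,"dz":0,"rx":0,"ry":0,"rz":0,"grip":0.3},{"dx":-48,"dy":37,"dz":0,"rx":0,"ry":0,"rz":0,"grip":0.3},{"dx":-48,"dy":37,"dz":0,"rx":0,"ry":0,"rz":0,"grip":0.3}]'
python3 -m inch '[{"dx":-16,"dy":12,"dz":0,"rx":0,"ry":0,"rz":0,"grip":0.3},{"dx":0,"dy":0,"dz":0,"rx":0,"ry":0,"rz":0,"grip":0.3},{"dx":0,"dy":0,"dz":0,"rx":0,"ry":0,"rz":0,"grip":0.3},{"dx":0,"dy":0,"dz":0,"rx":0,"ry":0,"rz":0,"grip":0.3},{"dx":0,"dy":0,"dz":0,"rx":0,"ry":0,"rz":0,"grip":0.3},{"dx":0,"dy":0,"dz":0,"rx":0,"ry":0,"rz":0,"grip":0.3},{"dx":0,"dy":0,"dz":0,"rx":0,"ry":0,"rz":0,"grip":0.3},{"dx":0,"dy":0,"dz":0,"rx":0,"ry":0,"rz":0,"grip":0.3}]'
python3 - <<'E'
from m import *
f=grab('wrist');cv2.imwrite('pics/w7.png',f['pixels'])
r=seg(f,(648,-146),40,52,72,None,'stem')
tool(r[0] if r else (648,-146))
seg(f,(648,-146),40,9,19,None,'disc')
E
```

```text
clock: 25.45
tcp_pos: [495.4, 65.5, 32.2]
eef_rot: [3.141, -0.0, 1.545]
wrist_force: [0.3, -0.5, -0.5]
grip_width: 0.518
grip_force: 0.0
clock: 26.45
tcp_pos: [639.1, -131.9, 172.1]
eef_rot: [3.141, -0.0, 1.545]
wrist_force: [0.4, 0.6, 0.3]
grip_width: 0.702
grip_force: 0.0
clock: 27.45
tcp_pos: [649.8, -146.5, 172.0]
eef_rot: [-3.142, -0.0, 1.545]
wrist_force: [-0.5, 0.2, -0.5]
grip_width: 0.7
grip_force: 0.0
stem 587 ctr [ 655.9 -143.8] mean [ 655.8 -143.1   61. ] sz [21. 21.] long axis deg 52.8
tcp [ 649.8 -146.5  172. ] yaw 88.5 need dx dy [2.8 6. ]
disc 1129 ctr [ 656.  -141.4] mean [ 655.5 -137.7   13.6] sz [46.6 41.8] long axis deg 2.9
```

View pics/w7.png

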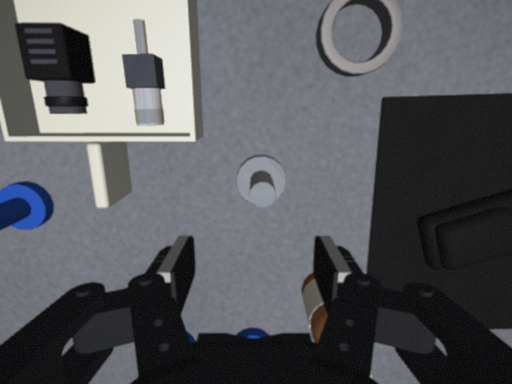

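```bash

python3 -m inch '[{"dx":3,"dy":6,"dz":20,"rx":0,"ry":0,"rz":0,"grip":0.3},{"dx":0,"dy":0,"dz":40,"rx":0,"ry":0,"rz":0,"grip":0.3},{"dx":0,"dy":0,"dz":40,"rx":0,"ry":0,"rz":0,"grip":0.3},{"dx":0,"dy":0,"dz":26,"rx":0,"ry":0,"rz":0,"grip":0.3},{"dx":0,"dy":0,"dz":0,"rx":0,"ry":0,"rz":0,"grip":0.3},{"dx":0,"dy":0,"dz":0,"rx":0,"ry":0,"rz":0,"grip":0.95},{"dx":0,"dy":0,"dz":0,"rx":0,"ry":0,"rz":0,"grip":0.95},{"dx":0,"dy":0,"dz":0,"rx":0,"ry":0,"rz":0,"grip":0.95}]' 70
python3 -m inch '[{"dx":0,"dy":0,"dz":0,"rx":0,"ry":0,"rz":0,"grip":0.95},{"dx":0,"dy":0,"dz":0,"rx":0,"ry":0,"rz":0,"grip":0.95},{"dx":0,"dy":0,"dz":-30,"rx":0,"ry":0,"rz":0,"grip":0.95},{"dx":0,"dy":0,"dz":-40,"rx":0,"ry":0,"rz":0,"grip":0.95},{"dx":0,"dy":0,"dz":-40,"rx":0,"ry":0,"rz":0,"grip":0.95},{"dx":25,"dy":-12,"dz":-20,"rx":0,"ry":0,"rz":0,"grip":0.95},{"dx":45,"dy":-22,"dz":0,"rx":0,"ry":0,"rz":0,"grip":0.95},{"dx":45,"dy":-22,"dz":0,"rx":0,"ry":0,"rz":0,"grip":0.95}]'
python3 -m inch '[{"dx":45,"dy":-22,"dz":0,"rx":0,"ry":0,"rz":0,"grip":0.95},{"dx":40,"dy":-18,"dz":0,"rx":0,"ry":0,"rz":0,"grip":0.95},{"dx":0,"dy":0,"dz":0,"rx":0,"ry":0,"rz":0,"grip":0.95},{"dx":0,"dy":0,"dz":30,"rx":0,"ry":0,"rz":0,"grip":0.95},{"dx":0,"dy":0,"dz":20,"rx":0,"ry":0,"rz":0,"grip":0.95},{"dx":0,"dy":0,"dz":0,"rx":0,"ry":0,"rz":0,"grip":0.95},{"dx":0,"dy":0,"dz":0,"rx":0,"ry":0,"rz":0,"grip":0.95},{"dx":0,"dy":0,"dz":0,"rx":0,"ry":0,"rz":0,"grip":0.95}]'
python3 -c "
from m import *
tool((564.4,59))"
```

```text
clock: 28.5
tcp_pos: [656.7, -143.8, 47.4]
eef_rot: [3.139, 0.001, 1.545]
wrist_force: [-0.8, 1.0, 8.1]
grip_width: 0.237
grip_force: 68.3
clock: 29.5
tcp_pos: [602.2, -26.3, 176.7]
eef_rot: [3.14, 0.0, 1.544]
wrist_force: [0.4, 0.6, -3.4]
grip_width: 0.24
grip_force: 69.0
clock: 30.5
tcp_pos: [565.7, 58.6, 127.0]
eef_rot: [3.14, -0.0, 1.545]
wrist_force: [1.1, 0.9, -2.4]
grip_width: 0.239
grip_force: 69.1
tcp [565.7  58.6 127. ] yaw 88.5 need dx dy [ 0.4 -1.3]
```

```bash

python3 -m inch '[{"dx":0,"dy":-1,"dz":25,"rx":0,"ry":0,"rz":0,"grip":0.95},{"dx":0,"dy":0,"dz":25,"rx":0,"ry":0,"rz":0,"grip":0.95},{"dx":0,"dy":0,"dz":16,"rx":0,"ry":0,"rz":0,"grip":0.95},{"dx":0,"dy":0,"dz":9,"rx":0,"ry":0,"rz":0,"grip":0.95},{"dx":0,"dy":0,"dz":0,"rx":0,"ry":0,"rz":0,"grip":0.95},{"dx":0,"dy":0,"dz":0,"rx":0,"ry":0,"rz":0,"grip":0.6},{"dx":0,"dy":0,"dz":0,"rx":0,"ry":0,"rz":0,"grip":0.6},{"dx":0,"dy":0,"dz":0,"rx":0,"ry":0,"rz":0,"grip":0.6}]'
python3 -m inch '[{"dx":0,"dy":0,"dz":-30,"rx":0,"ry":0,"rz":0,"grip":0.6},{"dx":0,"dy":0,"dz":-45,"rx":0,"ry":0,"rz":0,"grip":0.6},{"dx":0,"dy":0,"dz":-45,"rx":0,"ry":0,"rz":0,"grip":0.5},{"dx":0,"dy":0,"dz":-20,"rx":0,"ry":0,"rz":0,"grip":0.5},{"dx":-50,"dy":-10,"dz":0,"rx":0,"ry":0,"rz":0,"grip":0.5},{"dx":-50,"dy":-10,"dz":0,"rx":0,"ry":0,"rz":0,"grip":0.5},{"dx":-50,"dy":-10,"dz":0,"rx":0,"ry":0,"rz":0,"grip":0.5},{"dx":-50,"dy":-10,"dz":0,"rx":0,"ry":0,"rz":0,"grip":0.5}]'
python3 - <<'E'
from m import *
f=grab('wrist');cv2.imwrite('pics/w8.png',f['pixels'])
r=seg(f,(520,-130),45,51,62,None,'handle'); tool(r[0])
seg(f,(525,5),125,37,47,None,'kit rim',100)
t=grab('top')
a=cv2.resize(t['pixels'][130:290,60:300],(600,400),interpolation=cv2.INTER_CUBIC)
cv2.imwrite('pics/t8.png',a)
for nm,xy in (('near',(446,307)),('far',(634,307))): seg(t,xy,125,74,90,None,nm)
E
```

```text
clock: 31.5
tcp_pos: [564.3, 58.8, 51.3]
eef_rot: [3.141, -0.0, 1.545]
wrist_force: [-0.3, 0.2, 0.6]
grip_width: 0.398
grip_force: 0.0
clock: 32.5
tcp_pos: [518.5, -141.6, 191.2]
eef_rot: [3.141, 0.0, 1.545]
wrist_force: [2.2, -0.1, 0.9]
grip_width: 0.496
grip_force: 0.0
handle 802 ctr [ 521.7 -127.6] mean [ 521.5 -126.    55.1] sz [54.6 11.5] long axis deg 88.4
tcp [ 517.6 -146.6  191.3] yaw 88.4 need dx dy [19.1  3.6]
kit rim 2262 ctr [523.8 -44.9] mean [523.1 -57.9  41.3] sz [111.  159.1] long axis deg 178.5
near 1254 ctr [447.3 308.3] mean [446.7 305.5  79.2] sz [212.2  46.1] long axis deg 89.3
far 1175 ctr [633.5 307.3] mean [633.7 306.2  78.9] sz [211.7  47.4] long axis deg 88.7
```

View pics/t8.png

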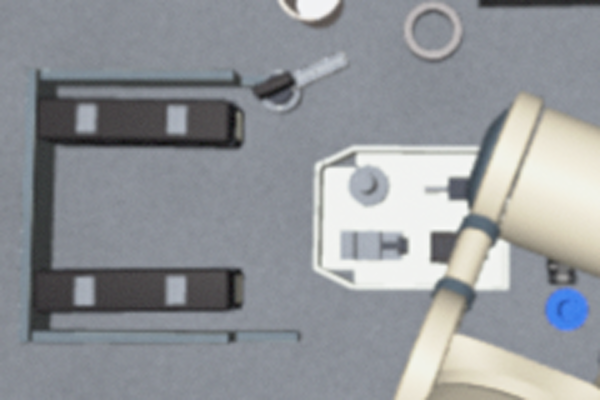

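View pics/w8.png

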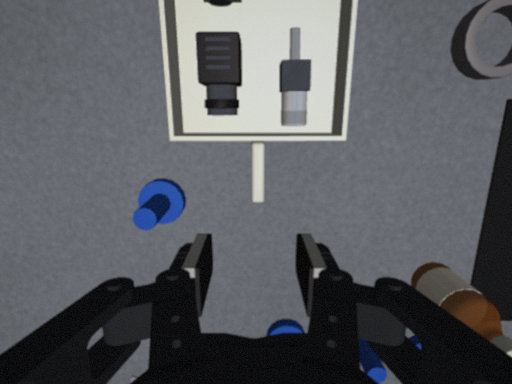

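```bash
python3 - <<'E'
from m import *
t=load('top');c=cloud(t)
def line(nm,x0,x1,y0,y1,z0,z1):
    m=(c[...,0]>x0)&(c[...,0]<x1)&(c[...,1]>y0)&(c[...,1]<y1)&(c[...,2]>z0)&(c[...,2]<z1)&(t['range_z']>0)
    p=c[m]; vx,vy,a,b=cv2.fitLine(np.float32(p[:,:2]),cv2.DIST_HUBER,0,.01,.01).ravel()
    d=(p[:,:2]-[a,b])@[-vy,vx]; print(nm,len(p),'pt',round(a,1),round(b,1),'deg',round(np.degrees(np.arctan2(vy,vx))%180,1),'thick',np.percentile(d,[5,95]).round(1),'ext',np.percentile(p,[1,99],0).round().tolist())
line('near wall',370,420,200,420,52,68)
line('far wall',665,720,200,420,52,68)
line('back',400,680,405,450,63,80)
line('near strip',370,420,110,195,12,28)
line('far strip',665,720,110,195,12,28)
seg(t,(690,140),120,24,36,None,'keeper arm',130)
seg(t,(675,150),40,60,80,None,'keeper grip')
E
```

```text
near wall 334 pt 393.9 310.0 deg 89.3 thick [-5.3  5.6] ext [[387.0, 208.0, 53.0], [400.0, 417.0, 65.0]]
far wall 377 pt 687.0 309.8 deg 89.2 thick [-6.3  5.9] ext [[670.0, 203.0, 52.0], [694.0, 419.0, 65.0]]
back 574 pt 539.7 425.2 deg 178.6 thick [-16.6   7.6] ext [[404.0, 406.0, 63.0], [677.0, 436.0, 80.0]]
near strip 88 pt 392.1 166.1 deg 89.0 thick [-5.5  5.5] ext [[386.0, 138.0, 12.0], [398.0, 195.0, 25.0]]
far strip 49 pt 681.7 169.1 deg 75.2 thick [-14.6   7.8] ext [[666.0, 117.0, 13.0], [694.0, 194.0, 27.0]]
keeper arm none
keeper grip 79 ctr [672.4 152.7] mean [671.9 152.8  69.1] sz [14.4 41.1] long axis deg 114.0
```

```bash
python3 -c "
from m import *
tool((521.5,-140))"
python3 -m inch '[{"dx":0,"dy":3.5,"dz":0,"rx":0,"ry":0,"rz":0,"grip":0.5},{"dx":5,"dy":0,"dz":20,"rx":0,"ry":0,"rz":0,"grip":0.5},{"dx":0,"dy":0,"dz":40,"rx":0,"ry":0,"rz":0,"grip":0.5},{"dx":0,"dy":0,"dz":30,"rx":0,"ry":0,"rz":0,"grip":0.5},{"dx":0,"dy":0,"dz":0,"rx":0,"ry":0,"rz":0,"grip":0.5},{"dx":0,"dy":0,"dz":0,"rx":0,"ry":0,"rz":0,"grip":0.5},{"dx":0,"dy":0,"dz":0,"rx":0,"ry":0,"rz":0,"grip":0.5},{"dx":0,"dy":0,"dz":0,"rx":0,"ry":0,"rz":0,"grip":0.5}]' 100
python3 -c "
from m import *
tool((521.5,-140))"
```

```text
tcp [ 518.1 -144.1  191.2] yaw 88.3 need dx dy [4.2 3.2]
clock: 33.6
tcp_pos: [523.1, -135.3, 101.9]
eef_rot: [3.14, 0.001, 1.545]
wrist_force: [-0.5, -0.2, 0.4]
grip_width: 0.5
grip_force: 0.0
tcp [ 523.1 -135.3  101.9] yaw 88.5 need dx dy [-4.7 -1.4]
```

```bash

python3 -m inch '[{"dx":-5,"dy":-1.4,"dz":20,"rx":0,"ry":0,"rz":0,"grip":0.5},{"dx":0,"dy":0,"dz":25,"rx":0,"ry":0,"rz":0,"grip":0.5},{"dx":0,"dy":0,"dz":15,"rx":0,"ry":0,"rz":0,"grip":0.5},{"dx":0,"dy":0,"dz":0,"rx":0,"ry":0,"rz":0,"grip":0.5},{"dx":0,"dy":0,"dz":0,"rx":0,"ry":0,"rz":0,"grip":1},{"dx":0,"dy":0,"dz":0,"rx":0,"ry":0,"rz":0,"grip":1},{"dx":0,"dy":0,"dz":0,"rx":0,"ry":0,"rz":0,"grip":1},{"dx":0,"dy":0,"dz":0,"rx":0,"ry":0,"rz":0,"grip":1}]' 100
python3 -m inch '[{"dx":0,"dy":0,"dz":0,"rx":0,"ry":0,"rz":0,"grip":1},{"dx":0,"dy":0,"dz":0,"rx":0,"ry":0,"rz":0,"grip":1},{"dx":3,"dy":1,"dz":0,"rx":0,"ry":0,"rz":0,"grip":1},{"dx":6,"dy":1.5,"dz":0,"rx":0,"ry":0,"rz":0,"grip":1},{"dx":8,"dy":2,"dz":0,"rx":0,"ry":0,"rz":0,"grip":1},{"dx":8,"dy":2,"dz":0,"rx":0,"ry":0,"rz":0,"grip":1},{"dx":8,"dy":2,"dz":0,"rx":0,"ry":0,"rz":0,"grip":1},{"dx":5,"dy":1.5,"dz":0,"rx":0,"ry":0,"rz":0,"grip":1}]'
python3 - <<'E'
from m import *
print(arm.get_obs()['tcp_pos'],arm.get_obs()['wrist_force'],arm.get_obs()['wrist_torque'])
E
```

```text
clock: 34.6
tcp_pos: [521.5, -140.3, 42.0]
eef_rot: [3.14, 0.0, 1.545]
wrist_force: [-1.2, -0.2, 6.7]
grip_width: 0.127
grip_force: 97.8
clock: 35.6
tcp_pos: [532.6, -102.9, 42.0]
eef_rot: [3.14, 0.001, 1.546]
wrist_force: [-2.4, -7.4, 5.9]
grip_width: 0.128
grip_force: 97.8
[ 532.63520121 -102.8516738    41.96200985] [-2.41684889 -7.36693433  5.9069307 ] [-1.11600368  0.42598154  0.32484173]
```

```bash

python3 -m inch '[{"dx":5,"dy":0.5,"dz":0,"rx":0,"ry":0,"rz":-0.4,"grip":1},{"dx":8,"dy":0.5,"dz":0,"rx":0,"ry":0,"rz":-0.3,"grip":1},{"dx":8,"dy":0.5,"dz":0,"rx":0,"ry":0,"rz":0,"grip":1},{"dx":8,"dy":0,"dz":0,"rx":0,"ry":0,"rz":0,"grip":1},{"dx":4,"dy":0,"dz":0,"rx":0,"ry":0,"rz":0,"grip":1},{"dx":0,"dy":0,"dz":0,"rx":0,"ry":0,"rz":0,"grip":1},{"dx":0,"dy":0,"dz":0,"rx":0,"ry":0,"rz":0,"grip":1},{"dx":0,"dy":0,"dz":0,"rx":0,"ry":0,"rz":0,"grip":1}]'
python3 - <<'E'
from m import *
f=grab('wrist');
seg(f,(535,75),150,37,46,None,'kit rim w',100)
t=grab('top'); seg(t,(537,82),150,37,47,None,'kit rim t',140)
for nm,xy in (('near',(446,307)),('far',(634,307))): seg(t,xy,125,74,90,None,nm)
w=f['pixels']; tt=cv2.resize(t['pixels'][130:290,60:300],(288,192),interpolation=cv2.INTER_CUBIC)
cv2.imwrite('pics/w9.png',np.hstack([w,cv2.copyMakeBorder(tt,0,192,0,0,cv2.BORDER_CONSTANT)]))
E
```

```text
clock: 36.6
tcp_pos: [534.9, -69.4, 42.0]
eef_rot: [3.139, 0.0, 1.557]
wrist_force: [1.0, 3.2, 6.8]
grip_width: 0.126
grip_force: 98.1
kit rim w 7257 ctr [535.5   3.8] mean [535.7  -8.7  41.6] sz [ 67.8 160.1] long axis deg 179.2
kit rim t 49 ctr [505.7 131.3] mean [506.5 134.3  41.4] sz [19.7 46.8] long axis deg 112.3
near none
far 1242 ctr [633.6 306.4] mean [633.5 304.7  79.1] sz [214.8  47.3] long axis deg 88.3
```

View pics/w9.png

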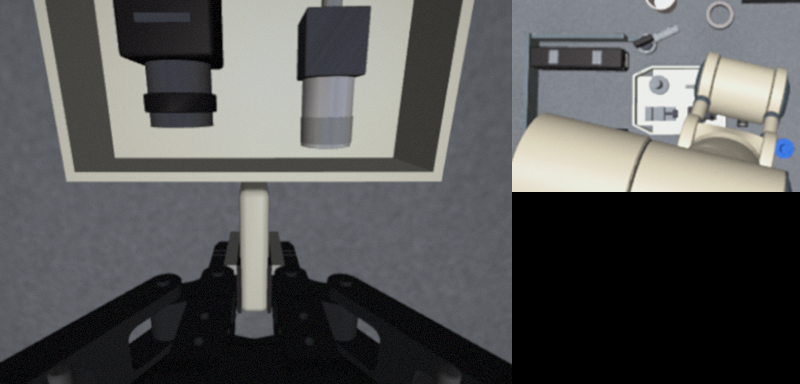

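```bash

python3 -m inch '[{"dx":4,"dy":0,"dz":0,"rx":0,"ry":0,"rz":0,"grip":1},{"dx":5,"dy":0,"dz":0,"rx":0,"ry":0,"rz":0,"grip":1},{"dx":5,"dy":0,"dz":0,"rx":0,"ry":0,"rz":0,"grip":1},{"dx":5,"dy":0,"dz":0,"rx":0,"ry":0,"rz":0,"grip":1},{"dx":5,"dy":0,"dz":0,"rx":0,"ry":0,"rz":0,"grip":1},{"dx":5,"dy":0,"dz":0,"rx":0,"ry":0,"rz":0,"grip":1},{"dx":5,"dy":0,"dz":0,"rx":0,"ry":0,"rz":0,"grip":1},{"dx":5,"dy":0,"dz":0,"rx":0,"ry":0,"rz":0,"grip":1}]'
python3 -m inch '[{"dx":4,"dy":0,"dz":0,"rx":0,"ry":0,"rz":0,"grip":1},{"dx":4,"dy":0,"dz":0,"rx":0,"ry":0,"rz":0,"grip":1},{"dx":4,"dy":0,"dz":0,"rx":0,"ry":0,"rz":0,"grip":1},{"dx":4,"dy":0,"dz":0,"rx":0,"ry":0,"rz":0,"grip":1},{"dx":4,"dy":0,"dz":0,"rx":0,"ry":0,"rz":0,"grip":1},{"dx":4,"dy":0,"dz":0,"rx":0,"ry":0,"rz":0,"grip":1},{"dx":4,"dy":0,"dz":0,"rx":0,"ry":0,"rz":0,"grip":1},{"dx":4,"dy":0,"dz":0,"rx":0,"ry":0,"rz":0,"grip":1}]'
```

```text
clock: 37.7
tcp_pos: [535.6, -31.1, 42.0]
eef_rot: [3.139, 0.001, 1.557]
wrist_force: [0.4, -8.5, 5.8]
grip_width: 0.127
grip_force: 98.0
clock: 38.7
tcp_pos: [535.9, 0.9, 42.0]
eef_rot: [3.139, 0.001, 1.557]
wrist_force: [-0.8, -8.3, 7.0]
grip_width: 0.125
grip_force: 98.1
```

```bash
python3 - <<'E'
from m import *
t=grab('scene')
for nm,xy in (('near',(446,307)),('far',(634,307))): seg(t,xy,125,74,90,None,nm)
cv2.imwrite('pics/s10.png',cv2.resize(t['pixels'][90:250,220:480],(780,480),interpolation=cv2.INTER_CUBIC))
E
```

```text
near 930 ctr [445.1 314.9] mean [446.6 313.3  80.3] sz [215.5  52. ] long axis deg 84.7
far 1144 ctr [640.9 312.1] mean [642.3 310.2  80.3] sz [ 49.5 218.9] long axis deg 90.9
```

View pics/s10.png

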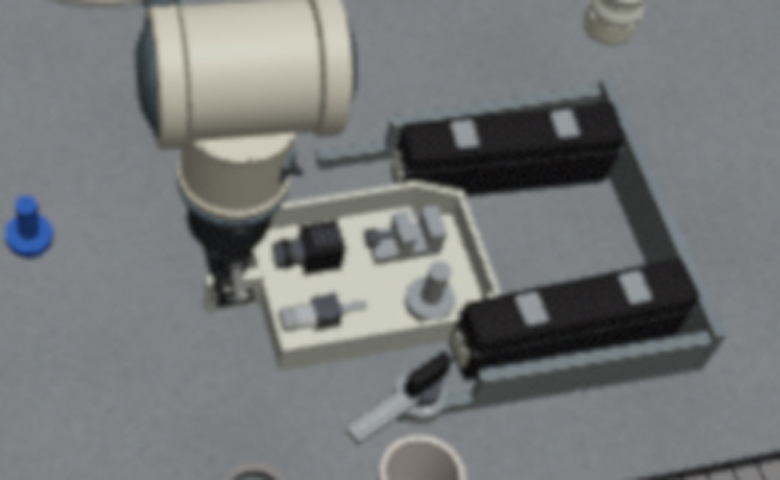

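```bash

python3 -m inch '[{"dx":5,"dy":0,"dz":0,"rx":0,"ry":0,"rz":0,"grip":1},{"dx":5,"dy":0,"dz":0,"rx":0,"ry":0,"rz":0,"grip":1},{"dx":5,"dy":0,"dz":0,"rx":0,"ry":0,"rz":0,"grip":1},{"dx":5,"dy":0,"dz":0,"rx":0,"ry":0,"rz":0,"grip":1},{"dx":5,"dy":0,"dz":0,"rx":0,"ry":0,"rz":0,"grip":1},{"dx":5,"dy":0,"dz":0,"rx":0,"ry":0,"rz":0,"grip":1},{"dx":5,"dy":0,"dz":0,"rx":0,"ry":0,"rz":0,"grip":1},{"dx":5,"dy":0,"dz":0,"rx":0,"ry":0,"rz":0,"grip":1}]'
python3 -m inch '[{"dx":5,"dy":0,"dz":0,"rx":0,"ry":0,"rz":0,"grip":1},{"dx":5,"dy":0,"dz":0,"rx":0,"ry":0,"rz":0,"grip":1},{"dx":5,"dy":0,"dz":0,"rx":0,"ry":0,"rz":0,"grip":1},{"dx":5,"dy":0,"dz":0,"rx":0,"ry":0,"rz":0,"grip":1},{"dx":5,"dy":0,"dz":0,"rx":0,"ry":0,"rz":0,"grip":1},{"dx":5,"dy":0,"dz":0,"rx":0,"ry":0,"rz":0,"grip":1},{"dx":5,"dy":0,"dz":0,"rx":0,"ry":0,"rz":0,"grip":1},{"dx":5,"dy":0,"dz":0,"rx":0,"ry":0,"rz":0,"grip":1}]'
python3 - <<'E'
from m import *
t=grab('scene')
for nm,xy in (('near',(440,307)),('far',(642,307))): seg(t,xy,125,74,90,None,nm)
cv2.imwrite('pics/s11.png',cv2.resize(t['pixels'][90:250,220:480],(780,480),interpolation=cv2.INTER_CUBIC))
E
```

```text
clock: 39.75
tcp_pos: [536.4, 41.0, 42.0]
eef_rot: [3.14, 0.001, 1.557]
wrist_force: [-0.2, -9.8, 7.3]
grip_width: 0.129
grip_force: 98.2
clock: 40.75
tcp_pos: [536.9, 81.0, 42.0]
eef_rot: [3.14, 0.001, 1.557]
wrist_force: [0.3, -9.6, 9.0]
grip_width: 0.122
grip_force: 98.3
near 949 ctr [440.  315.7] mean [442.3 315.5  80.4] sz [216.7  52.4] long axis deg 81.7
far 1140 ctr [643.  312.5] mean [644.4 308.3  80.3] sz [ 50.2 219.4] long axis deg 92.9
```

```bash

python3 -m inch '[{"dx":4,"dy":0,"dz":0,"rx":0,"ry":0,"rz":0,"grip":1},{"dx":5,"dy":0,"dz":0,"rx":0,"ry":0,"rz":0,"grip":1},{"dx":5,"dy":0,"dz":0,"rx":0,"ry":0,"rz":0,"grip":1},{"dx":5,"dy":0,"dz":0,"rx":0,"ry":0,"rz":0,"grip":1},{"dx":5,"dy":0,"dz":0,"rx":0,"ry":0,"rz":0,"grip":1},{"dx":5,"dy":0,"dz":0,"rx":0,"ry":0,"rz":0,"grip":1},{"dx":5,"dy":0,"dz":0,"rx":0,"ry":0,"rz":0,"grip":1},{"dx":5,"dy":0,"dz":0,"rx":0,"ry":0,"rz":0,"grip":1}]'
python3 - <<'E'
from m import *
t=grab('scene')
for nm,xy in (('near',(440,307)),('far',(642,307))): seg(t,xy,125,74,90,None,nm)
E
```

```text
clock: 41.8
tcp_pos: [537.3, 120.0, 42.0]
eef_rot: [3.14, 0.001, 1.557]
wrist_force: [-0.1, -9.7, 8.6]
grip_width: 0.127
grip_force: 98.4
near 792 ctr [439.1 333.8] mean [440.7 332.9  80.3] sz [180.1  52.3] long axis deg 83.7
far 1155 ctr [645.4 311.1] mean [646.7 309.9  80.4] sz [ 49.4 214.1] long axis deg 91.8
```

```bash

python3 -m inch '[{"dx":4,"dy":0,"dz":0,"rx":0,"ry":0,"rz":0,"grip":1},{"dx":4,"dy":0,"dz":0,"rx":0,"ry":0,"rz":0,"grip":1},{"dx":4,"dy":0,"dz":0,"rx":0,"ry":0,"rz":0,"grip":1},{"dx":4,"dy":0,"dz":0,"rx":0,"ry":0,"rz":0,"grip":1},{"dx":4,"dy":0,"dz":0,"rx":0,"ry":0,"rz":0,"grip":1},{"dx":4,"dy":0,"dz":0,"rx":0,"ry":0,"rz":0,"grip":1},{"dx":4,"dy":0,"dz":0,"rx":0,"ry":0,"rz":0,"grip":1},{"dx":4,"dy":0,"dz":0,"rx":0,"ry":0,"rz":0,"grip":1}]'
python3 -m inch '[{"dx":1,"dy":0,"dz":0,"rx":0,"ry":0,"rz":0,"grip":1},{"dx":1,"dy":0,"dz":0,"rx":0,"ry":0,"rz":0,"grip":1},{"dx":1,"dy":0,"dz":0,"rx":0,"ry":0,"rz":0,"grip":1},{"dx":1,"dy":0,"dz":0,"rx":0,"ry":0,"rz":0,"grip":1},{"dx":1,"dy":0,"dz":0,"rx":0,"ry":0,"rz":0,"grip":1},{"dx":1,"dy":0,"dz":0,"rx":0,"ry":0,"rz":0,"grip":1},{"dx":0,"dy":0,"dz":0,"rx":0,"ry":0,"rz":0,"grip":1},{"dx":0,"dy":0,"dz":0,"rx":0,"ry":0,"rz":0,"grip":1}]'
```

```text
clock: 42.85
tcp_pos: [537.7, 152.0, 42.0]
eef_rot: [3.14, 0.001, 1.557]
wrist_force: [1.2, -10.3, 9.3]
grip_width: 0.128
grip_force: 98.4
clock: 43.85
tcp_pos: [537.7, 158.0, 42.0]
eef_rot: [3.14, 0.0, 1.557]
wrist_force: [-0.5, -7.8, 8.6]
grip_width: 0.127
grip_force: 98.4
```

```bash

for i in 1 2; do python3 -m inch '[{"dx":1,"dy":0,"dz":0,"rx":0,"ry":0,"rz":0,"grip":1},{"dx":0,"dy":0,"dz":0,"rx":0,"ry":0,"rz":0,"grip":1},{"dx":1,"dy":0,"dz":0,"rx":0,"ry":0,"rz":0,"grip":1},{"dx":0,"dy":0,"dz":0,"rx":0,"ry":0,"rz":0,"grip":1},{"dx":0,"dy":0,"dz":0,"rx":0,"ry":0,"rz":0,"grip":1},{"dx":0,"dy":0,"dz":0,"rx":0,"ry":0,"rz":0,"grip":1},{"dx":0,"dy":0,"dz":0,"rx":0,"ry":0,"rz":0,"grip":1},{"dx":0,"dy":0,"dz":0,"rx":0,"ry":0,"rz":0,"grip":1}]'; done
python3 - <<'E'
from m import *
f=grab('wrist')
seg(f,(540,240),100,37,46,None,'kit rim',100)
for nm,xy in (('near',(434,250)),('far',(646,250))): seg(f,xy,90,74,88,None,nm)
t=grab('scene')
for nm,xy in (('near',(440,307)),('far',(642,307))): seg(t,xy,125,74,90,None,nm)
seg(t,(538,308),150,37,47,None,'kit s',140)
E
```

```text
clock: 44.85
tcp_pos: [537.8, 159.9, 42.0]
eef_rot: [3.14, 0.0, 1.557]
wrist_force: [0.1, -8.3, 8.5]
grip_width: 0.121
grip_force: 98.4
clock: 45.85
tcp_pos: [537.8, 161.9, 42.0]
eef_rot: [3.14, 0.0, 1.557]
wrist_force: [-0.2, -7.8, 9.6]
grip_width: 0.123
grip_force: 98.4
kit rim 7163 ctr [538.2 235.2] mean [538.1 222.9  41.6] sz [ 67.7 160. ] long axis deg 179.3
near none
far none
near 567 ctr [437.5 354.6] mean [440.1 356.7  80.2] sz [141.6  51.6] long axis deg 86.3
far 1165 ctr [647.3 311.8] mean [648.1 309.3  80.2] sz [ 49.5 216.2] long axis deg 91.7
kit s 59 ctr [512.9 368.7] mean [511.6 366.3  42.4] sz [45.1 28.9] long axis deg 79.8
```

```bash

for i in 1 2; do python3 -m inch '[{"dx":1,"dy":0,"dz":0,"rx":0,"ry":0,"rz":0,"grip":1},{"dx":0,"dy":0,"dz":0,"rx":0,"ry":0,"rz":0,"grip":1},{"dx":0,"dy":0,"dz":0,"rx":0,"ry":0,"rz":0,"grip":1},{"dx":1,"dy":0,"dz":0,"rx":0,"ry":0,"rz":0,"grip":1},{"dx":0,"dy":0,"dz":0,"rx":0,"ry":0,"rz":0,"grip":1},{"dx":0,"dy":0,"dz":0,"rx":0,"ry":0,"rz":0,"grip":1},{"dx":0,"dy":0,"dz":0,"rx":0,"ry":0,"rz":0,"grip":1},{"dx":0,"dy":0,"dz":0,"rx":0,"ry":0,"rz":0,"grip":1}]'; done
```

```text
clock: 46.95
tcp_pos: [537.8, 163.9, 42.0]
eef_rot: [3.14, 0.0, 1.557]
wrist_force: [-0.1, -8.2, 8.2]
grip_width: 0.125
grip_force: 98.4
clock: 47.95
tcp_pos: [537.8, 165.9, 42.0]
eef_rot: [3.14, 0.0, 1.557]
wrist_force: [0.4, -8.4, 8.6]
grip_width: 0.123
grip_force: 98.4
```

```bash

for i in 1 2; do python3 -m inch '[{"dx":1,"dy":0,"dz":0,"rx":0,"ry":0,"rz":0,"grip":1},{"dx":0,"dy":0,"dz":0,"rx":0,"ry":0,"rz":0,"grip":1},{"dx":0,"dy":0,"dz":0,"rx":0,"ry":0,"rz":0,"grip":1},{"dx":1,"dy":0,"dz":0,"rx":0,"ry":0,"rz":0,"grip":1},{"dx":0,"dy":0,"dz":0,"rx":0,"ry":0,"rz":0,"grip":1},{"dx":0,"dy":0,"dz":0,"rx":0,"ry":0,"rz":0,"grip":1},{"dx":0,"dy":0,"dz":0,"rx":0,"ry":0,"rz":0,"grip":1},{"dx":0,"dy":0,"dz":0,"rx":0,"ry":0,"rz":0,"grip":1}]'; done
python3 - <<'E'
from m import *
f=grab('wrist')
seg(f,(540,240),100,37,46,None,'kit rim',100)
E
```

```text
clock: 48.95
tcp_pos: [537.8, 167.6, 42.0]
eef_rot: [3.14, 0.001, 1.557]
wrist_force: [0.0, -12.8, 9.9]
grip_width: 0.124
grip_force: 98.5
clock: 49.95
tcp_pos: [537.4, 167.8, 42.0]
eef_rot: [3.141, 0.003, 1.558]
wrist_force: [-0.1, -32.8, 14.7]
grip_width: 0.126
grip_force: 99.3
kit rim 7396 ctr [538.1 240.7] mean [538.9 228.2  41.6] sz [ 68.5 160.3] long axis deg 179.3
```

```bash

python3 -m inch '[{"dx":-1.5,"dy":0,"dz":0,"rx":0,"ry":0,"rz":0,"grip":1},{"dx":0,"dy":0,"dz":0,"rx":0,"ry":0,"rz":0,"grip":1},{"dx":0,"dy":0,"dz":0,"rx":0,"ry":0,"rz":0,"grip":0.55},{"dx":0,"dy":0,"dz":0,"rx":0,"ry":0,"rz":0,"grip":0.55},{"dx":0,"dy":0,"dz":0,"rx":0,"ry":0,"rz":0,"grip":0.55},{"dx":0,"dy":0,"dz":0,"rx":0,"ry":0,"rz":0,"grip":0.55},{"dx":0,"dy":0,"dz":-10,"rx":0,"ry":0,"rz":0,"grip":0.55},{"dx":0,"dy":0,"dz":-20,"rx":0,"ry":0,"rz":0,"grip":0.55}]'
python3 -m inch '[{"dx":0,"dy":0,"dz":-40,"rx":0,"ry":0,"rz":0,"grip":0.55},{"dx":0,"dy":0,"dz":-40,"rx":0,"ry":0,"rz":0,"grip":0.55},{"dx":0,"dy":0,"dz":-40,"rx":0,"ry":0,"rz":0,"grip":0.55},{"dx":-15,"dy":30,"dz":-20,"rx":0,"ry":0,"rz":0,"grip":0.55},{"dx":-15,"dy":50,"dz":0,"rx":0,"ry":0,"rz":0,"grip":0.55},{"dx":0,"dy":50,"dz":0,"rx":0,"ry":0,"rz":0,"grip":0.55},{"dx":0,"dy":0,"dz":0,"rx":0,"ry":0,"rz":0,"grip":0.55},{"dx":0,"dy":0,"dz":0,"rx":0,"ry":0,"rz":0,"grip":0.55}]'
python3 - <<'E'
from m import *
f=grab('wrist')
seg(f,(538,315),150,37,46,None,'kit rim',100)
for nm,xy in (('near',(434,300)),('far',(646,310))): seg(f,xy,125,74,88,None,nm)
seg(f,(673,155),35,64,78,None,'kgrip')
t=grab('scene')
for nm,xy in (('near',(436,311)),('far',(645,311))): seg(t,xy,125,74,90,None,nm)
seg(t,(538,315),150,37,47,None,'kit s',140)
seg(t,(673,155),35,64,78,None,'kgrip')
cv2.imwrite('pics/s12.png',np.hstack([f['pixels'],cv2.resize(t['pixels'][90:250,240:480],(288,192))][:1]+[cv2.copyMakeBorder(cv2.resize(t['pixels'][90:250,240:480],(288,192)),0,192,0,0,cv2.BORDER_CONSTANT)]))
E
```

```text
clock: 51.0
tcp_pos: [536.9, 169.0, 71.3]
eef_rot: [-3.14, 0.0, 1.557]
wrist_force: [-0.5, -0.4, 0.6]
grip_width: 0.453
grip_force: 0.0
clock: 52.0
tcp_pos: [666.3, 137.3, 211.0]
eef_rot: [-3.141, 0.0, 1.557]
wrist_force: [-0.8, -0.2, -0.6]
grip_width: 0.456
grip_force: 0.0
kit rim 1841 ctr [537.7 251.9] mean [531.8 234.4  41.5] sz [ 89.2 159.1] long axis deg 179.5
near none
far 6534 ctr [646.8 245.5] mean [647.  246.8  79.5] sz [47.4 80.6] long axis deg 91.5
kgrip 780 ctr [673.2 158.4] mean [673.  159.3  70.1] sz [14.  46.1] long axis deg 113.7
near 219 ctr [435.2 315.4] mean [438.9 371.3  80.3] sz [214.7  49.9] long axis deg 86.2
far 1139 ctr [647.4 312.7] mean [648.4 310.8  80.4] sz [ 51.3 217.8] long axis deg 91.6
kit s 15 ctr [515.  391.1] mean [516.2 390.1  42.8] sz [ 9.2 16.4] long axis deg 151.1
kgrip 82 ctr [674.9 156.2] mean [676.3 155.4  70.4] sz [15.2 42.9] long axis deg 112.2
```

View pics/s12.png

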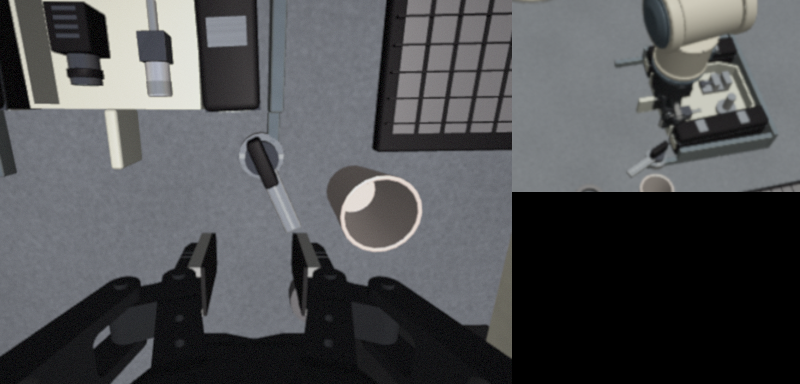

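```bash

python3 -m inch '[{"dx":21,"dy":6.5,"dz":10,"rx":0,"ry":0,"rz":0,"grip":0.5},{"dx":0,"dy":0,"dz":20,"rx":0,"ry":0,"rz":-8.5,"grip":0.5},{"dx":0,"dy":0,"dz":20,"rx":0,"ry":0,"rz":-8,"grip":0.5},{"dx":0,"dy":0,"dz":10,"rx":0,"ry":0,"rz":-8,"grip":0.5},{"dx":0,"dy":0,"dz":0,"rx":0,"ry":0,"rz":0,"grip":0.5},{"dx":0,"dy":0,"dz":0,"rx":0,"ry":0,"rz":0,"grip":0.5},{"dx":0,"dy":0,"dz":0,"rx":0,"ry":0,"rz":0,"grip":0.5},{"dx":0,"dy":0,"dz":0,"rx":0,"ry":0,"rz":0,"grip":0.5}]' 60
python3 - <<'E'
from m import *
f=grab('wrist')
r=seg(f,(673,158),35,64,78,None,'kgrip'); tool(r[0])
seg(f,(647,260),105,74,88,None,'far')
E
```

```text
clock: 53.1
tcp_pos: [673.8, 158.2, 151.4]
eef_rot: [3.141, 0.0, 1.984]
wrist_force: [-0.6, 0.4, 0.5]
grip_width: 0.502
grip_force: 0.0
kgrip 1173 ctr [672.8 158.8] mean [672.4 160.1  70.1] sz [13.9 44.8] long axis deg 114.3
tcp [673.8 158.2 151.3] yaw 113.7 need dx dy [ 1.  -0.7]
far 11074 ctr [646.6 251.3] mean [647.4 248.9  79.6] sz [48.  92.9] long axis deg 91.0
```

```bash

python3 -m inch '[{"dx":0.5,"dy":-0.7,"dz":25,"rx":0,"ry":0,"rz":0,"grip":0.5},{"dx":0,"dy":0,"dz":30,"rx":0,"ry":0,"rz":0,"grip":0.5},{"dx":0,"dy":0,"dz":25,"rx":0,"ry":0,"rz":0,"grip":0.5},{"dx":0,"dy":0,"dz":13,"rx":0,"ry":0,"rz":0,"grip":0.5},{"dx":0,"dy":0,"dz":0,"rx":0,"ry":0,"rz":0,"grip":0.5},{"dx":0,"dy":0,"dz":0,"rx":0,"ry":0,"rz":0,"grip":1},{"dx":0,"dy":0,"dz":0,"rx":0,"ry":0,"rz":0,"grip":1},{"dx":0,"dy":0,"dz":0,"rx":0,"ry":0,"rz":0,"grip":1}]' 30
python3 -m inch '[{"dx":0,"dy":0,"dz":0,"rx":0,"ry":0,"rz":0,"grip":1},{"dx":0,"dy":0,"dz":0,"rx":0,"ry":0,"rz":0,"grip":1},{"dx":0,"dy":0,"dz":0,"rx":0,"ry":0,"rz":4,"grip":1},{"dx":0,"dy":0,"dz":0,"rx":0,"ry":0,"rz":6,"grip":1},{"dx":0,"dy":0,"dz":0,"rx":0,"ry":0,"rz":6,"grip":1},{"dx":0,"dy":0,"dz":0,"rx":0,"ry":0,"rz":6,"grip":1},{"dx":0,"dy":0,"dz":0,"rx":0,"ry":0,"rz":6,"grip":1},{"dx":0,"dy":0,"dz":0,"rx":0,"ry":0,"rz":6,"grip":1}]'
```

```text
clock: 54.15
tcp_pos: [673.8, 158.5, 59.2]
eef_rot: [3.139, 0.001, 1.985]
wrist_force: [1.5, 0.8, 8.2]
grip_width: 0.159
grip_force: 32.8
clock: 55.15
tcp_pos: [674.0, 158.6, 59.2]
eef_rot: [3.139, -0.001, 1.388]
wrist_force: [2.8, 1.7, 5.2]
grip_width: 0.161
grip_force: 32.7
```

```bash

python3 -m inch '[{"dx":0,"dy":0,"dz":0,"rx":0,"ry":0,"rz":6,"grip":1},{"dx":0,"dy":0,"dz":0,"rx":0,"ry":0,"rz":6,"grip":1},{"dx":0,"dy":0,"dz":0,"rx":0,"ry":0,"rz":6,"grip":1},{"dx":0,"dy":0,"dz":0,"rx":0,"ry":0,"rz":6,"grip":1},{"dx":0,"dy":0,"dz":0,"rx":0,"ry":0,"rz":6,"grip":1},{"dx":0,"dy":0,"dz":0,"rx":0,"ry":0,"rz":6,"grip":1},{"dx":0,"dy":0,"dz":0,"rx":0,"ry":0,"rz":6,"grip":1},{"dx":0,"dy":0,"dz":0,"rx":0,"ry":0,"rz":6,"grip":1}]'
python3 -m inch '[{"dx":0,"dy":0,"dz":0,"rx":0,"ry":0,"rz":6,"grip":1},{"dx":0,"dy":0,"dz":0,"rx":0,"ry":0,"rz":6,"grip":1},{"dx":0,"dy":0,"dz":0,"rx":0,"ry":0,"rz":6,"grip":1},{"dx":0,"dy":0,"dz":0,"rx":0,"ry":0,"rz":6,"grip":1},{"dx":0,"dy":0,"dz":0,"rx":0,"ry":0,"rz":4,"grip":1},{"dx":0,"dy":0,"dz":0,"rx":0,"ry":0,"rz":4,"grip":1},{"dx":0,"dy":0,"dz":0,"rx":0,"ry":0,"rz":0,"grip":1},{"dx":0,"dy":0,"dz":0,"rx":0,"ry":0,"rz":0,"grip":1}]'
```

```text
clock: 56.15
tcp_pos: [674.3, 158.4, 59.2]
eef_rot: [3.14, -0.003, 0.55]
wrist_force: [5.2, 0.2, 3.8]
grip_width: 0.158
grip_force: 32.6
clock: 57.15
tcp_pos: [674.4, 158.2, 59.2]
eef_rot: [-3.141, -0.003, -0.005]
wrist_force: [4.8, -1.4, 3.9]
grip_width: 0.155
grip_force: 32.5
```

```bash

python3 -m inch '[{"dx":0,"dy":0,"dz":0,"rx":0,"ry":0,"rz":0,"grip":0.62},{"dx":0,"dy":0,"dz":0,"rx":0,"ry":0,"rz":0,"grip":0.62},{"dx":0,"dy":0,"dz":0,"rx":0,"ry":0,"rz":0,"grip":0.62},{"dx":0,"dy":0,"dz":0,"rx":0,"ry":0,"rz":0,"grip":0.62},{"dx":0,"dy":0,"dz":-10,"rx":0,"ry":0,"rz":0,"grip":0.62},{"dx":0,"dy":0,"dz":-30,"rx":0,"ry":0,"rz":0,"grip":0.62},{"dx":0,"dy":0,"dz":-50,"rx":0,"ry":0,"rz":0,"grip":0.62},{"dx":0,"dy":0,"dz":-50,"rx":0,"ry":0,"rz":0,"grip":0.62}]'
python3 -m inch '[{"dx":0,"dy":40,"dz":-50,"rx":0,"ry":0,"rz":0,"grip":0.6},{"dx":-10,"dy":50,"dz":0,"rx":0,"ry":0,"rz":0,"grip":0.6},{"dx":-20,"dy":55,"dz":0,"rx":0,"ry":0,"rz":0,"grip":0.6},{"dx":-20,"dy":55,"dz":0,"rx":0,"ry":0,"rz":0,"grip":0.6},{"dx":-20,"dy":55,"dz":0,"rx":0,"ry":0,"rz":0,"grip":0.6},{"dx":-20,"dy":55,"dz":0,"rx":0,"ry":0,"rz":0,"grip":0.6},{"dx":-20,"dy":55,"dz":0,"rx":0,"ry":0,"rz":0,"grip":0.6},{"dx":0,"dy":0,"dz":0,"rx":0,"ry":0,"rz":0,"grip":0.6}]'
python3 - <<'E'
from m import *
t=grab('top')
seg(t,(538,313),150,37,47,None,'kit rim',140)
for nm,xy in (('near',(436,311)),('far',(645,311))): seg(t,xy,125,74,90,None,nm)
seg(t,(673,158),35,62,80,None,'kgrip')
c=cloud(t)
for nm,(x,y) in dict(cam=(505,277),mic=(572,265),vise=(507,370),anvil=(575,368)).items():
    d=np.hypot(c[...,0]-x,c[...,1]-y); m=(d<28)&(c[...,2]>12); print(nm,m.sum(),c[m].mean(0).round())
print(arm.get_obs()['tcp_pos'],arm.get_obs()['wrist_force'])
E
```

```text
clock: 58.15
tcp_pos: [672.7, 158.3, 200.1]
eef_rot: [-3.142, -0.0, -0.005]
wrist_force: [1.3, -0.5, -0.3]
grip_width: 0.374
grip_force: 0.0
clock: 59.15
tcp_pos: [559.8, -208.7, 247.6]
eef_rot: [3.141, -0.0, -0.009]
wrist_force: [-0.5, 1.1, -0.3]
grip_width: 0.4
grip_force: 0.0
kit rim 104 ctr [538.5 384.7] mean [519.2 378.4  41.3] sz [113.5  44.5] long axis deg 23.7
near 1256 ctr [430.5 314.7] mean [430.4 312.1  79.3] sz [215.9  47.7] long axis deg 86.0
far 1208 ctr [643.3 309.9] mean [643.4 310.5  79. ] sz [ 47.6 212.6] long axis deg 91.4
kgrip 73 ctr [671.8 154.3] mean [671.6 154.4  69.8] sz [12.1 44.7] long axis deg 179.0
cam 213 [504. 272.  42.]
mic 140 [570. 260.  27.]
vise 235 [506. 368.  33.]
anvil 205 [574. 359.  33.]
[ 560.49463132 -206.76906437  247.47558545] [ 0.43806164 -0.1294042   0.2616577 ]
```

```bash
python3 -c "
from plant import arm
print(arm.sign_off())"
```

```text
the job is handed in; nothing more can be done
None
```

The job is handed in, with no verdict returned: anvil, vise, camera head and micrometer head (no V-block on the bench) are in the box, which is home against the back wall with a case on each side (within about 0.06 rad of square), and the keeper arm is within about 0.01 rad of square across the row.

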